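# Set out the bur-cleaning place: pour the grinding stones low into the kidney dish

## Task

Pour all the grinding stones from the steel scoop into the kidney dish, with the spout brought down close over the dish before you tip it so that none bounces out, then set the empty scoop down flat along the dish's bulging far side. Of the nail brush, the bur block and the dropper bottle, set out whichever are there: the brush along the straight near side, the bur block crosswise at the left end, the dropper upright off the right end. The scoop, brush and block lie square to the dish, and everything stands on the worktop centred on its side of the dish with a gap of about 2 to 3 cm; leave the roll of tape alone.

Things in the scene. Friction and masses are not known exactly. Their poses are not given: they have to be found in the camera images.
- dish: Stainless kidney dish, loose, 87 x 195 mm, rim 35 mm high, floor 2 mm thick; origin at its underside's centre. y runs along its length (to the robot's left), x across it to the bulging side, which faces away from the robot; -x is the nearly straight, slightly hollow side. Flat clear floor: about 58 mm across (x -0.035 to 0.023), 85 mm long (y -0.045 to 0.040); towards the ends it narrows.
- scoop_grip (a point): Grip point of the open steel scoop (100 x 56 mm, walls 28 mm high, 0.15 kg): in its upright blue grip plate (10 mm thick along the scoop's x, 40 mm wide along y, top edge 74 mm above the underside), 55 mm above the underside. The scoop's x points from its open spout to the plate, z up.
- scoop_spout (a point): Middle of the scoop's spout edge (floor top), 92 mm from the grip plate, 13.5 mm above the underside, axes as the scoop's. Here the opening is 40 mm wide and the walls reach 12 mm below it. The inner floor is flat, 3 mm above the underside, and ramps up 10 mm over the last 28 mm to this edge, so stones stay in while it is level; tipped 40 to 45 degrees spout-down it empties.
- scoop_centre (a point): Middle of the scoop seen from above (28 mm from either side; spout edge 50 mm away along -x, grip plate 42 mm away along +x), 14 mm above its underside; axes as the scoop's.
- brush_centre (a point): White nail brush lying bristles down, 36 mm wide (its x) and 98 mm long (its y), 32 mm high; its centre, 16 mm up. May be absent.
- block_centre (a point): Blue block holding rotary bits, 36 mm wide (its x), 92 mm long (its y); the block itself is 20 mm high at full width, solid 26 mm wide up to 41 mm, the bits reach 51 mm; this point is on its middle, 20 mm up. May be absent.
- dropper_centre (a point): Brown dropper bottle with a black top, round, 33 mm across up to 62 mm and 102 mm tall, standing; this point is on its axis, 50 mm up. May be absent.
- tape: Roll of beige tape lying flat, 100 mm across and 25 mm high, a bystander; origin at the centre of its underside.
- stone1_center (a point): A round terracotta-coloured grinding stone, a ball 18 mm across; its centre. It may be absent.
- stone2_center (a point): A round terracotta-coloured grinding stone, a ball 18 mm across; its centre. It may be absent.
- stone3_center (a point): A round terracotta-coloured grinding stone, a ball 18 mm across; its centre. It may be absent.
- stone4_center (a point): A round terracotta-coloured grinding stone, a ball 18 mm across; its centre. It may be absent.
- stone5_center (a point): A round terracotta-coloured grinding stone, a ball 18 mm across; its centre. It may be absent.
- stone6_center (a point): A round terracotta-coloured grinding stone, a ball 18 mm across; its centre. It may be absent.
Things that resemble listed ones, but are neither listed nor needed, are in the scene too. Leave any yellow look-alike of the part that bears scoop_grip alone.

How it is judged (in metres and radians):
On the way, in this order (a step that is already met when the one before it is completed fails the run):
1. the scoop's spout edge is low over the dish (at most 75 mm above the dish's underside) (x of scoop_spout in the frame of dish between -0.045 and 0.045 m and y of scoop_spout in the frame of dish between -0.1 and 0.1 m and z of scoop_spout in the frame of dish below 0.075 m), for 0.2 s.
2. all the stones are in the dish (x of stone1_center in the frame of dish between -0.045 and 0.045 m and y of stone1_center in the frame of dish between -0.097 and 0.097 m and z of stone1_center in the frame of dish between 0.01 and 0.05 m and x of stone2_center in the frame of dish between -0.045 and 0.045 m and y of stone2_center in the frame of dish between -0.097 and 0.097 m and z of stone2_center in the frame of dish between 0.01 and 0.05 m and x of stone3_center in the frame of dish between -0.045 and 0.045 m and y of stone3_center in the frame of dish between -0.097 and 0.097 m and z of stone3_center in the frame of dish between 0.01 and 0.05 m and x of stone4_center in the frame of dish between -0.045 and 0.045 m and y of stone4_center in the frame of dish between -0.097 and 0.097 m and z of stone4_center in the frame of dish between 0.01 and 0.05 m and x of stone5_center in the frame of dish between -0.045 and 0.045 m and y of stone5_center in the frame of dish between -0.097 and 0.097 m and z of stone5_center in the frame of dish between 0.01 and 0.05 m and x of stone6_center in the frame of dish between -0.045 and 0.045 m and y of stone6_center in the frame of dish between -0.097 and 0.097 m and z of stone6_center in the frame of dish between 0.01 and 0.05 m), for 0.3 s.
3. the empty scoop lies along the bulging side of the dish (x of scoop_centre in the frame of dish between 0.082 and 0.117 m and y of scoop_centre in the frame of dish between -0.03 and 0.03 m and angle between the x axis of scoop_centre and the y axis of dish, either way round below 0.26 rad and angle between scoop_centre's own z axis and vertical below 0.1 rad and height (world z) of scoop_centre below 0.022 m), for 0.2 s.
At the end, for the whole second after the job is handed in: Stones in the flat dish. In dish axes (mm, +-30 along each side, square within 15 deg): scoop middle x 82..117, brush centre x -107..-72, block centre y 125..162 (lengthwise along dish x), dropper y -162..-124; all flat or upright on the worktop; absent things do not count (all of step 2 and all of step 3 and x of brush_centre in the frame of dish between -0.107 and -0.072 m and y of brush_centre in the frame of dish between -0.03 and 0.03 m and angle between the y axis of brush_centre and the y axis of dish, either way round below 0.26 rad and angle between each of brush_centre, block_centre, dropper_centre's own z axis and vertical below 0.12 rad and height (world z) of brush_centre below 0.024 m and y of block_centre in the frame of dish between 0.125 and 0.162 m and x of block_centre in the frame of dish between -0.03 and 0.03 m and angle between the y axis of block_centre and the x axis of dish, either way round below 0.26 rad and height (world z) of block_centre below 0.028 m and y of dropper_centre in the frame of dish between -0.162 and -0.124 m and x of dropper_centre in the frame of dish between -0.03 and 0.03 m and height (world z) of dropper_centre below 0.058 m and angle between dish's own z axis and vertical below 0.05 rad and height (world z) of dish below 0.008 m); the robot touches nothing.
It fails at once if a stone falls from a height: it is out of the scoop (more than 85 mm from the scoop's middle), not touched by the fingers, and its centre is more than 70 mm above the worktop ((distance between stone1_center and scoop_centre above 0.085 m and height (world z) of stone1_center above 0.07 m and contact force between stone1 and the fingers below 0.2 N) or (distance between stone2_center and scoop_centre above 0.085 m and height (world z) of stone2_center above 0.07 m and contact force between stone2 and the fingers below 0.2 N) or (distance between stone3_center and scoop_centre above 0.085 m and height (world z) of stone3_center above 0.07 m and contact force between stone3 and the fingers below 0.2 N) or (distance between stone4_center and scoop_centre above 0.085 m and height (world z) of stone4_center above 0.07 m and contact force between stone4 and the fingers below 0.2 N) or (distance between stone5_center and scoop_centre above 0.085 m and height (world z) of stone5_center above 0.07 m and contact force between stone5 and the fingers below 0.2 N) or (distance between stone6_center and scoop_centre above 0.085 m and height (world z) of stone6_center above 0.07 m and contact force between stone6 and the fingers below 0.2 N)).
It fails at once if the kidney dish is tipped by more than 25 degrees (angle between dish's own z axis and vertical above 0.44 rad).
It fails at once if the tape roll is pushed more than 3 cm (distance of tape from where it was at the start of the episode above 0.03 m).
Of brush, block, dropper only 2 to 3 are there at a start; the rules pass over those that are not, and their reading is None.
Of stone1, stone2, stone3, stone4, stone5, stone6 only 3 to 6 are there at a start; the rules pass over those that are not, and their reading is None.
At some moment in a run one of brush, block may be knocked a few centimetres aside while the robot is not near it.
It also fails if it takes over 210 s, if anything falls off the work surface, if the arm or the gripper's body presses on something with over 40 N, if the wrist force passes 120 N, or if a joint passes its speed limit or range.

## Robot

A 6-joint arm with a two-finger parallel gripper is mounted at the origin on a cart in front of the work surface, level with it; the furniture and walls round the work are solid. World frame = base frame: x ahead of the robot, y to its left, z up, the work surface at z = 0. Lengths are in m, angles in degrees, forces in N, time in s.
With the tool pointing down it reaches from about 0.35 to 0.875 m from the base axis. Payload 4.2 kg.
Tool frame: the origin (TCP) lies at the very end of the fingers, on their centre line; the grasp point (between the pads) lies 19 mm behind it (tcp_to_grasp is the z of the grasp point in the tool frame, in m); z points along the fingers, y is the direction in which the jaws open and shut (so a half turn about z gives the same grasp; the last joint's range is limited). The gripper opens to 87 mm and grips with 3 to 60 N. Pads are 19 mm wide; open, the fingers measure 117 mm over their backs; the gripper's body (75 mm by 190 mm) begins 51 mm behind the grasp point.
Start: joints at [-53.136, 22.042, 0.453, 0, -68.411, -14.817], TCP at [0.235, -0.579, 0.223] pointing down, gripper open.
Joint ranges: [-179.83, 179.83], [-69.29, 118.12], [-61.27, 80.66], [-181.25, 117.63], [-171.15, -9.14], [-177.46, 177.46]. Speed limits (degrees/s): [159.86, 159.86, 180, 180, 180, 180].

## Interface

Orientations are given as a 3x3 rotation matrix whose columns are the frame's x, y, z axes.
In Python, from station import sense, capture, camera_params, finish_job, tcp_to_grasp gives the robot as it stands.
- The arm moves only by the shell command python3 -m inch 'ROWS'. ROWS is JSON, a list of rows, each an object of numbers: "jaw": the closure in counts, from 0 (fully open) to 255 (shut); "x", "y", "z": the shift along the world's x, y, z normalised to -1 to 1, where 1 is 0.06 m; "ax", "ay", "az": the turn, a rotation vector about the world's x, y, z normalised to -1 to 1, where 1 is 10 degrees. A call has 1 to 12 rows; each row shifts and turns the pose as measured when the row begins; what a row does not reach is not made up. A row lasts 1/8 s, in which the tool goes at most 62.5 mm and 10.7 degrees, less where a joint would pass 70% of its speed; a pose out of reach is approached as far as the arm can. A call with a number of a shift or a turn outside -1 to 1 is refused whole. A call with a gripper value outside its range is refused whole. The fingers move at their own pace and stop on an object; the grip force is fixed at half the most. Time passes only in rows, so rows that do not move let the fingers close. It gives the time, the measured TCP pose, the force and the opening at its end, in the units of the state.
- sense(): the state, without advancing time (a new reading comes with each control period).
- capture(name): name is "side" or "top"; returns the picture (420x560x3 uint8, red, green, blue); there is no depth.
- camera_params(name): a dict with "vfov" (degrees; the focal length in pixels is half the picture's height over the tangent of half this angle, whatever the lens; pixels are square), "cx", "cy" (the principal point, pixels), "R" (3x3) and "t" (3): a world point X has camera coordinates R X + t. Camera axes: x right, y down, z forward; pixel columns grow to the right and rows downward; lengths in m; the calibration is good to about 2 mm. A picture is of the moment at which its call begins. camera_params takes no time and is no camera call.
- finish_job(): hands the job in, once; it reports no verdict.
The state is a dict: "time_s": time; "joints": joint angles; "joint_velocities": joint speeds; "effort": joint torques, N m; "tcp_pos": TCP position; "ee_rot": TCP orientation; "wrist_force": force on the tool from outside, world axes, zero at the start; "moment": the same for the moment, N m; "gripper_width": opening from 0.0 (shut) to 1.0 (fully open).
Only numpy, scipy, OpenCV 4.12 (cv2) and the standard library are available. Lean on these libraries where they do the work, as an engineer would, in place of code of your own. Each camera call takes 0.05 s, during which the arm holds its last target.

## Working session

There is one attempt and no reset: what is moved stays moved. The work goes in short steps, Python scripts to look and compute and a shell command to move; the robot and the scene stay as the last step left them, time stands still between calls to the robot, and variables do not carry over. Pictures are saved under pics/ and viewed, and the job is handed in when it is done.

```bash
ls; mkdir -p pics; python3 - <<'E'
from station import *
import cv2
print(sense()); print(tcp_to_grasp)
for n in ("side","top"):
    cv2.imwrite(f"pics/{n}0.png",capture(n)[:,:,::-1]); print(n,camera_params(n))
E
```

```text
pics
{'time_s': 0.0, 'joints': array([-5.31352144e+01,  2.20906244e+01,  3.78357277e-01, -2.75817141e-02,
       -6.84101041e+01, -1.48167570e+01]), 'joint_velocities': array([ 0.04015929,  0.02634724, -0.06246867,  0.090049  , -0.08083589,
       -0.04062135]), 'effort': array([-2.82590872e-04, -3.90666640e+01,  1.87402779e+01,  4.21996325e+00,
        1.10331882e-02, -1.72706127e-04]), 'tcp_pos': array([ 0.23439923, -0.57872674,  0.22145497]), 'ee_rot': array([[-9.26936117e-01, -3.75218046e-01, -9.23172372e-04],
       [-3.75219165e-01,  9.26934015e-01,  1.97724397e-03],
       [ 1.13822252e-04,  2.17917082e-03, -9.99997619e-01]]), 'wrist_force': array([0.15307646, 0.29897319, 0.58923085]), 'moment': array([-0.03306593,  0.00069165,  0.02265369]), 'gripper_width': 0.9981005081320827}
-0.0187
side {'vfov': 43.85845863525169, 'cx': 285.6444380197019, 'cy': 210.20002626245238, 'R': array([[ 0.99951983, -0.02654979, -0.0159755 ],
       [-0.03092784, -0.82336774, -0.56666483],
       [ 0.00189112,  0.56688683, -0.82379351]]), 't': array([-0.57905481,  0.14806658,  0.85713599])}
top {'vfov': 42.81187715161242, 'cx': 286.66430299940714, 'cy': 204.63012862720944, 'R': array([[ 0.02213707, -0.99975371,  0.00157177],
       [-0.99148547, -0.02215573, -0.12831865],
       [ 0.12832187,  0.00128221, -0.99173174]]), 't': array([0.11070536, 0.56026642, 1.02734725])}
```

View pics/side0.png

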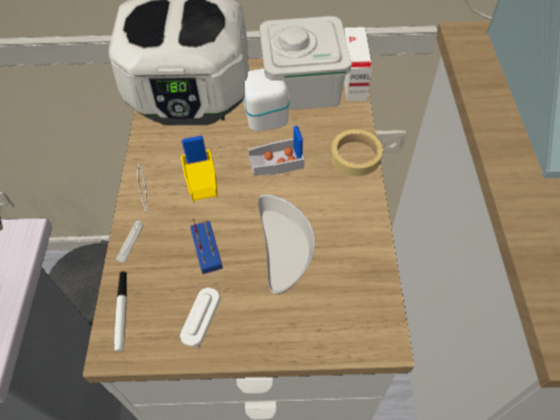

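View pics/top0.png

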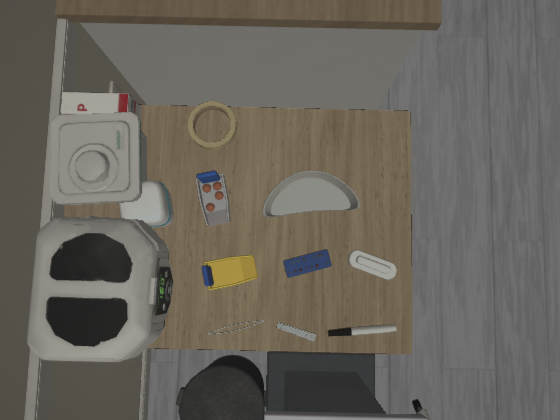

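```bash
cat > h.py <<'E'
import numpy as np, cv2
from station import *
def ray(n,u,v):
    p=camera_params(n);R=np.array(p['R']);t=np.array(p['t'])
    f=210/np.tan(np.radians(p['vfov']/2))
    d=R.T@np.array([(u-p['cx'])/f,(v-p['cy'])/f,1.]);return -R.T@t,d
def toz(n,u,v,z):
    c,d=ray(n,u,v);return c+d*(z-c[2])/d[2]
def proj(n,X):
    p=camera_params(n);f=210/np.tan(np.radians(p['vfov']/2))
    q=np.array(p['R'])@np.array(X)+p['t'];return np.array([f*q[0]/q[2]+p['cx'],f*q[1]/q[2]+p['cy']])
def snap(n,name,box=None,s=1):
    im=capture(n)[:,:,::-1].copy();full=im
    if box: im=im[box[1]:box[3],box[0]:box[2]]
    cv2.imwrite(f'pics/{name}.png',cv2.resize(im,None,fx=s,fy=s,interpolation=cv2.INTER_CUBIC));return full
E
python3 - <<'E'
from h import *
print(ray('side',0,0)[0],ray('top',0,0)[0])
im=cv2.imread('pics/top0.png');im2=cv2.imread('pics/side0.png')
cv2.imwrite('pics/topc.png',cv2.resize(im[100:360,150:420],None,fx=2.2,fy=2.2,interpolation=cv2.INTER_CUBIC))
cv2.imwrite('pics/sidec.png',cv2.resize(im2[120:360,100:400],None,fx=2.4,fy=2.4,interpolation=cv2.INTER_CUBIC))
for n,I in(('top',im),('side',im2)):
  hsv=cv2.cvtColor(I,cv2.COLOR_BGR2HSV)
  m={'blue':cv2.inRange(hsv,(105,120,50),(125,255,255)),'terra':cv2.inRange(hsv,(3,130,100),(12,255,255)),'bright':cv2.inRange(hsv,(0,0,140),(180,45,255))}
  for k in m:
    mm=m[k]
    cs,_=cv2.findContours(mm,cv2.RETR_EXTERNAL,cv2.CHAIN_APPROX_NONE)
    for c in cs:
      if cv2.contourArea(c)>(8 if k=='terra' else 60):
        r=cv2.minAreaRect(c);print(n,k,cv2.contourArea(c),np.round(r[0],1),np.round(r[1],1),round(r[2],1))
for q in [(145,105),(410,107),(411,352),(150,348)]: print(q,toz('top',*q,0).round(3))
E
```

```text
[ 0.5817352  -0.37935964  0.78075651] [0.42121421 0.12177392 1.09057151]
top blue 62.5 [205.6 275.8] [19.6  6.6] 70.6
top blue 666.0 [307.4 263.2] [16.5 43.9] 75.1
top blue 160.5 [207.8 176.7] [ 9.6 21.4] 78.7
top terra 27.5 [210.3 207.3] [6.4 5.7] 45.0
top terra 25.0 [219.  195.5] [5. 6.] 90.0
top terra 23.5 [206.5 188. ] [5. 6.] 0.0
top terra 27.0 [217. 186.] [5.7 5.7] 45.0
top bright 174.5 [338.5 417.5] [  3. 147.] 90.0
top bright 143.0 [373.5 330.5] [ 4.4 43.4] 85.6
top bright 61.0 [151.6 290.5] [ 3.5 25.2] 4.1
top bright 711.0 [372.4 264.7] [48.1 16.9] 20.6
top bright 8082.5 [ 92.3 304.4] [111.9 118.1] 6.5
top bright 1056.5 [140.7 204.5] [40.9 40.9] 80.5
top bright 1651.5 [310.1 195.2] [32.9 74.5] 85.2
top bright 8572.0 [ 93.3 146.4] [112.1  88.3] 89.0
side blue 635.0 [205.5 246.8] [47.9 20.1] 74.1
side blue 443.5 [193.9 149. ] [24.2 20.4] 78.1
side blue 182.0 [297.  141.5] [31.  8.] 90.0
side terra 10.5 [281.  159.5] [6. 3.] 0.0
side terra 35.0 [268.  155.5] [7. 6.] 90.0
side terra 54.0 [288.9 153.6] [12.3  7. ] 71.6
side bright 87.0 [516.9 403. ] [ 3.4 55.8] 53.1
side bright 5
[... 205 characters left out ...]
 238.2] [ 8.3 60.2] 87.8
side bright 348.0 [129.4 241.2] [ 8.9 44.7] 26.6
side bright 3767.5 [  3.1 294.6] [ 43.8 170.3] 15.3
side bright 3549.5 [289.2 241.1] [100.1  50.3] 82.7
side bright 376.0 [276.  157.1] [17.5 52.8] 75.7
side bright 345.5 [387.2 136. ] [35.1 26.5] 22.5
side bright 92.0 [102.  129.8] [37.9 18.3] 17.5
side bright 515.0 [552.5 121.5] [99. 13.] 90.0
side bright 478.5 [358.5  84. ] [32. 29.] 90.0
side bright 32072.5 [393.7 324.8] [286.9 464.8] 41.3
side bright 7715.5 [322.6  40. ] [ 96.3 212.7] 60.6
side bright 7876.5 [121.  58.] [116. 242.] 90.0
(145, 105) [0.767 0.426 0.   ]
(410, 107) [ 0.775 -0.132  0.   ]
(411, 352) [ 0.273 -0.13   0.   ]
(150, 348) [0.27  0.388 0.   ]
```

View pics/topc.png

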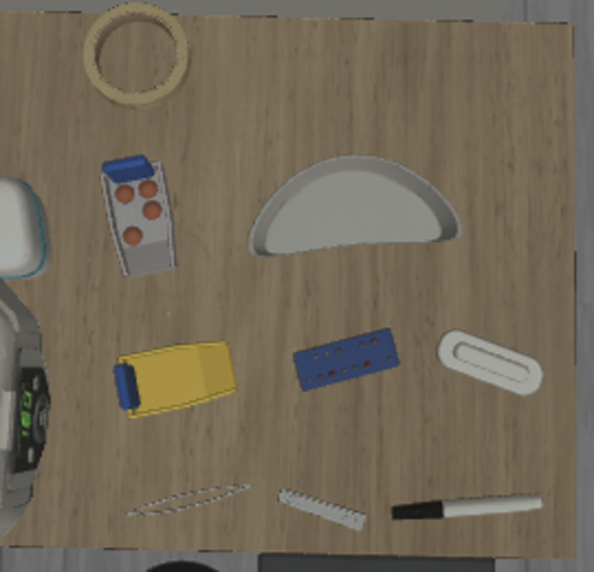

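View pics/sidec.png

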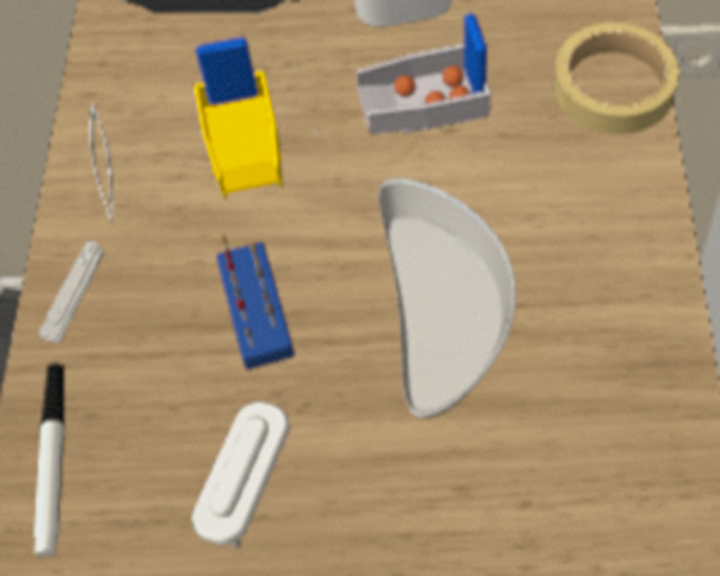

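```bash
python3 - <<'E'
from h import *
im=cv2.imread('pics/top0.png')
def crop(n,im,x0,y0,x1,y1,s):
    c=cv2.resize(im[y0:y1,x0:x1],None,fx=s,fy=s,interpolation=cv2.INTER_CUBIC)
    for x in range(x0,x1,10): cv2.putText(c,str(x),((x-x0)*s,8),0,.3,(0,255,255),1); c[:5,(x-x0)*s]=255
    for y in range(y0,y1,10): cv2.putText(c,str(y),(0,(y-y0)*s+4),0,.3,(0,255,255),1)
    cv2.imwrite(n,c)
crop('pics/dish.png',im,255,160,365,225,7)
crop('pics/scoop.png',im,185,160,245,235,8)
E
```

```text
(no output)
```

View pics/dish.png

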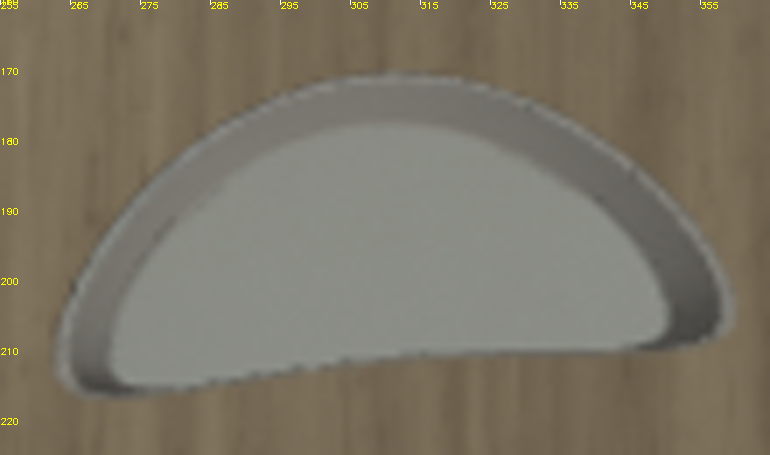

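View pics/scoop.png

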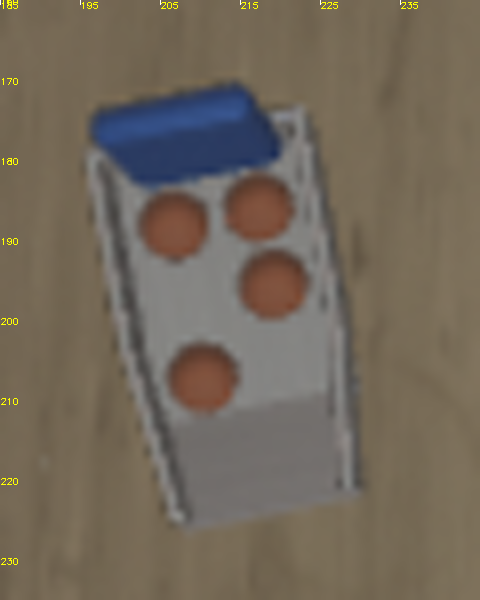

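```bash
python3 - <<'E'
from h import *
im=cv2.imread('pics/top0.png')
big=cv2.resize(im[160:225,255:365],None,fx=4,fy=4,interpolation=cv2.INTER_CUBIC)
hsv=cv2.cvtColor(big,cv2.COLOR_BGR2HSV)
m=(hsv[:,:,1]<48).astype(np.uint8)*255
m=cv2.morphologyEx(m,cv2.MORPH_CLOSE,np.ones((9,9)))
cs,_=cv2.findContours(m,cv2.RETR_EXTERNAL,cv2.CHAIN_APPROX_NONE);c=max(cs,key=cv2.contourArea)
P=np.array([toz('top',255+p[0][0]/4-.375,160+p[0][1]/4-.375,.035)[:2] for p in c],np.float32)
r=cv2.minAreaRect(P*1000);print('dish rect',r); print(cv2.boxPoints(r).round(1))
for a in (-8,-6,-5,-4,-3,0):
  A=np.radians(a);ey=np.array([-np.sin(A),np.cos(A)]);ex=np.array([np.cos(A),np.sin(A)])
  X=P@ex;Y=P@ey;c0=(X.max()+X.min())/2*ex+(Y.max()+Y.min())/2*ey
  # rim near-side tangent
  l=X[Y<(np.median(Y))-0.03].min();rr=X[Y>np.median(Y)+.03].min()
  print(a,c0.round(4),np.ptp(X).round(4),np.ptp(Y).round(4),'near low/high y',l.round(4),rr.round(4))
print('scoop plate top', toz('top',205.7,173,.074), 'ends',toz('top',196.5,176,.074),toz('top',215,170.8,.074))
print('spout',toz('top',208,225,.0135),toz('top',229,221.8,.0135))
print('side plate top ends',toz('side',293.5,128.7,.074),toz('side',301,126.5,.074))
print('floor ramp line',toz('top',206.5,212.5,.003),toz('top',225.5,209,.003))
for s in [(210.3,207.3),(219,195.5),(206.5,188),(217,186)]: print('stone',toz('top',*s,.012).round(3))
r=((307.4,263.2),(16.5,43.9),75.1)
print('tape',toz('top',212,124,.025).round(3))
for n,u,v in(('block',303,263),('block',307.4,263.2),('brush',372.4,264.7)): print(n,toz('top',u,v,.02).round(4),toz('top',u,v,.03).round(4))
E
```

```text
dish rect ((585.4560546875, 78.30703735351562), (87.72001647949219, 194.81753540039062), 6.333009719848633)
[[531.1 170.3]
 [552.6 -23.3]
 [639.8 -13.7]
 [618.3 180. ]]
-8 [0.5754 0.072 ] 0.1085 0.19 near low/high y 0.5347 0.5055
-6 [0.5769 0.0725] 0.1054 0.1911 near low/high y 0.539 0.5134
-5 [0.5777 0.0728] 0.1039 0.1916 near low/high y 0.5409 0.5172
-4 [0.5784 0.0732] 0.1024 0.192 near low/high y 0.5426 0.5207
-3 [0.5792 0.0736] 0.101 0.1925 near low/high y 0.5441 0.5241
0 [0.5814 0.0749] 0.0966 0.1934 near low/high y 0.5475 0.5331
scoop plate top [0.6107318  0.28049041 0.074     ] ends [0.60446635 0.29795987 0.074     ] [0.61544301 0.26273999 0.074     ]
spout [0.51561571 0.28087444 0.0135    ] [0.52303734 0.23876845 0.0135    ]
side plate top ends [0.60266031 0.28861036 0.074     ] [0.6166981  0.29355696 0.074     ]
floor ramp line [0.54207215 0.28653788 0.003     ] [0.55013616 0.24800676 0.003     ]
stone [0.552 0.278 0.012]
stone [0.576 0.261 0.012]
stone [0.591 0.287 0.012]
stone [0.596 0.266 0.012]
tape [0.722 0.279 0.025]
block [0.4435 0.0881 0.02  ] [0.4433 0.0884 0.03  ]
block [0.4433 0.0794 0.02  ] [0.4431 0.0798 0.03  ]
brush [ 0.4432 -0.0498  0.02  ] [ 0.443  -0.0482  0.03  ]
```

```bash
python3 -m inch '[{"x":0.35,"y":0.8,"az":0.45,"jaw":120},{"x":0.35,"y":0.8,"az":0.45,"jaw":120},{"x":0.35,"y":0.8,"az":0.45,"jaw":120},{"x":0.35,"y":0.8,"az":0.45,"jaw":120},{"x":0.35,"y":0.8,"az":0.45,"jaw":120},{"x":0.35,"y":0.8,"az":0.45,"jaw":120},{"x":0.35,"y":0.8,"az":0.45,"jaw":120},{"x":0.35,"y":0.8,"az":0.45,"jaw":120},{"x":0.35,"y":0.8,"az":0.45,"jaw":120},{"x":0.35,"y":0.8,"az":0.45,"jaw":120},{"x":0.35,"y":0.8,"az":0.45,"jaw":120},{"x":0.35,"y":0.8,"az":0.45,"jaw":120}]'
```

```text
$[0]: bad value
```

```bash
python3 -m inch '[{"jaw":120,"x":0.35,"y":0.8,"z":0,"ax":0,"ay":0,"az":0.45}]'
```

```text
time_s: 0.22
tcp_pos: [0.2548, -0.5318, 0.22]
ee_rot: [[-0.895, -0.445, -0.002], [-0.445, 0.895, 0.003], [0.001, 0.003, -1.0]]
wrist_force: [1.0, 0.3, -0.9]
gripper_width: 0.948
```

```bash
python3 -m inch '[{"jaw":120,"x":0.35,"y":0.8,"z":0,"ax":0,"ay":0,"az":0.45},{"jaw":120,"x":0.35,"y":0.8,"z":0,"ax":0,"ay":0,"az":0.45},{"jaw":120,"x":0.35,"y":0.8,"z":0,"ax":0,"ay":0,"az":0.45},{"jaw":120,"x":0.35,"y":0.8,"z":0,"ax":0,"ay":0,"az":0.45},{"jaw":120,"x":0.35,"y":0.8,"z":0,"ax":0,"ay":0,"az":0.45},{"jaw":120,"x":0.35,"y":0.8,"z":0,"ax":0,"ay":0,"az":0.45},{"jaw":120,"x":0.35,"y":0.8,"z":0,"ax":0,"ay":0,"az":0.45},{"jaw":120,"x":0.35,"y":0.8,"z":0,"ax":0,"ay":0,"az":0.45},{"jaw":120,"x":0.35,"y":0.8,"z":0,"ax":0,"ay":0,"az":0.45},{"jaw":120,"x":0.35,"y":0.8,"z":0,"ax":0,"ay":0,"az":0.45},{"jaw":120,"x":0.35,"y":0.8,"z":0,"ax":0,"ay":0,"az":0.45},{"jaw":120,"x":0.35,"y":0.8,"z":0,"ax":0,"ay":0,"az":0.45}]'; python3 - <<'E'
from h import *
s=sense();R=s['ee_rot'];print(s['tcp_pos'],np.degrees(np.arctan2(R[1,1],R[0,1]))%360)
snap('top','t1');snap('side','s1')
E
```

```text
time_s: 1.72
tcp_pos: [0.5087, 0.0643, 0.2164]
ee_rot: [[-0.137, -0.991, -0.009], [-0.991, 0.137, 0.0], [0.001, 0.009, -1.0]]
wrist_force: [0.6, 0.3, 0.2]
gripper_width: 0.532
[0.50866047 0.06428232 0.2164264 ] 172.12729213826273
```

View pics/t1.png

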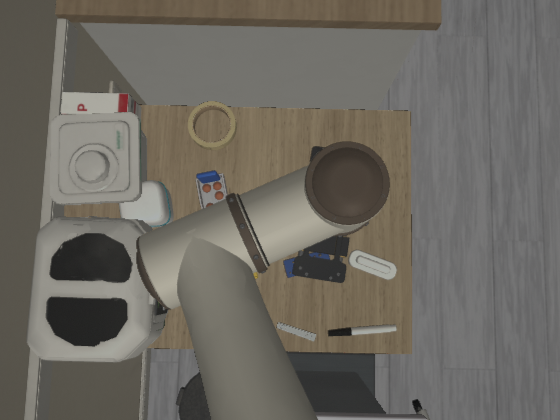

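View pics/s1.png

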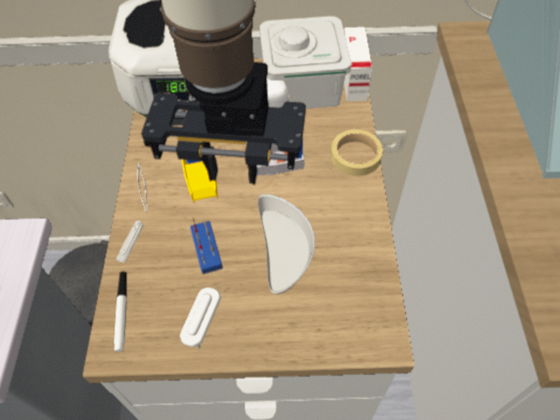

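```bash
python3 -m inch '[{"jaw":120,"x":0.34,"y":0.72,"z":0,"ax":0,"ay":0,"az":0.41},{"jaw":120,"x":0.34,"y":0.72,"z":0,"ax":0,"ay":0,"az":0.41},{"jaw":120,"x":0.34,"y":0.72,"z":0,"ax":0,"ay":0,"az":0.41},{"jaw":120,"x":0.34,"y":0.72,"z":0,"ax":0,"ay":0,"az":0.41},{"jaw":120,"x":0.34,"y":0.72,"z":0,"ax":0,"ay":0,"az":0.41}]'; python3 - <<'E'
from h import *
s=sense();R=s['ee_rot'];print(s['tcp_pos'],s['joints'].round(1),np.degrees(np.arctan2(R[1,1],R[0,1]))%360)
snap('top','t2');snap('side','s2',(200,60,400,210),4)
E
```

```text
time_s: 2.45
tcp_pos: [0.6118, 0.2844, 0.2143]
ee_rot: [[0.227, -0.974, -0.013], [-0.974, -0.227, -0.006], [0.003, 0.014, -1.0]]
wrist_force: [0.2, -0.2, -0.0]
gripper_width: 0.526
[0.61182202 0.28444744 0.21428353] [ 38.5  27.7   8.3  -0.2 -71.4 -25.3] 193.13450811801349
```

View pics/t2.png

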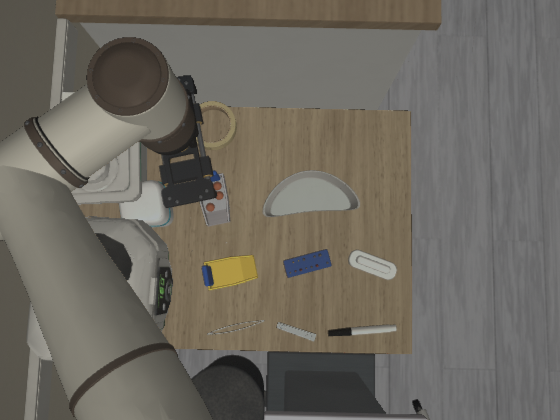

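View pics/s2.png

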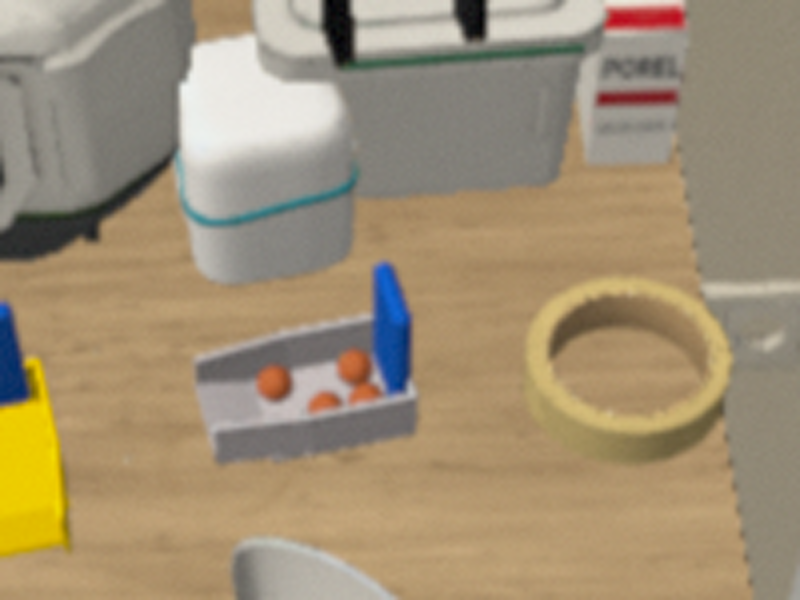

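```bash
python3 - <<'E'
from h import *
for q in [(375,266),(395,290),(385,262),(408,287),(391,276)]:
  print(toz('side',200+q[0]/4-.4,60+q[1]/4-.4,.074).round(4))
print(proj('side',[.610,.280,.074]),proj('top',[.610,.280,.074]))
E
```

```text
[0.6026 0.2952 0.074 ]
[0.6112 0.2798 0.074 ]
[0.6073 0.2975 0.074 ]
[0.6173 0.2814 0.074 ]
[0.6098 0.2886 0.074 ]
[297.66730784 132.02924823] [205.93853956 173.37915662]
```

```bash
python3 -m inch '[{"jaw":120,"x":-0.03,"y":-0.02,"z":-0.9,"ax":0.03,"ay":-0.07,"az":0},{"jaw":120,"x":0,"y":0,"z":-0.9,"ax":0,"ay":0,"az":0},{"jaw":120,"x":0,"y":0,"z":-0.7,"ax":0,"ay":0,"az":0}]'; python3 - <<'E'
from h import *
s=sense();R=s['ee_rot'];print(s['tcp_pos'],R[:,2],np.degrees(np.arctan2(R[1,1],R[0,1]))%360)
snap('top','t3',(150,100,290,240),4);snap('side','s3',(200,60,400,210),4)
E
```

```text
time_s: 2.92
tcp_pos: [0.6117, 0.285, 0.0624]
ee_rot: [[0.227, -0.974, 0.006], [-0.974, -0.227, 0.004], [-0.002, -0.007, -1.0]]
wrist_force: [-0.1, 0.3, 0.7]
gripper_width: 0.53
[0.61171787 0.28496641 0.06242526] [ 0.00594157  0.00379511 -0.99997515] 193.09612500913974
```

View pics/s3.png

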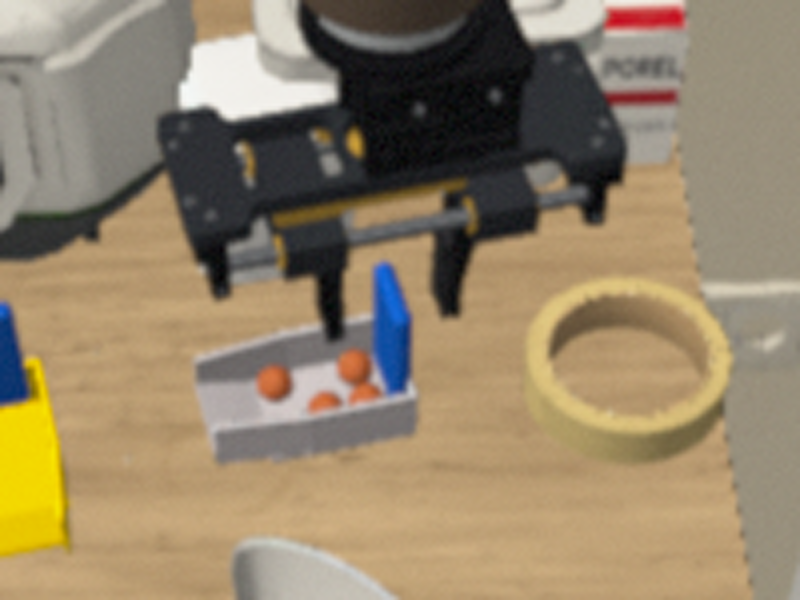

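```bash
python3 -m inch '[{"jaw":120,"x":-0.02,"y":-0.03,"z":-0.4,"ax":0,"ay":0.02,"az":0},{"jaw":120,"x":0,"y":0,"z":-0.03,"ax":0,"ay":0,"az":0},{"jaw":255,"x":0,"y":0,"z":0,"ax":0,"ay":0,"az":0},{"jaw":255,"x":0,"y":0,"z":0,"ax":0,"ay":0,"az":0},{"jaw":255,"x":0,"y":0,"z":0,"ax":0,"ay":0,"az":0},{"jaw":255,"x":0,"y":0,"z":0,"ax":0,"ay":0,"az":0},{"jaw":255,"x":0,"y":0,"z":0,"ax":0,"ay":0,"az":0},{"jaw":255,"x":0,"y":0,"z":0,"ax":0,"ay":0,"az":0}]'; python3 - <<'E'
from h import *
s=sense();R=s['ee_rot'];print(s['tcp_pos'],R[:,2],np.degrees(np.arctan2(R[1,1],R[0,1]))%360)
snap('side','s4',(200,60,400,210),4)
E
```

```text
time_s: 4.03
tcp_pos: [0.612, 0.2822, 0.0425]
ee_rot: [[0.226, -0.974, 0.005], [-0.974, -0.225, 0.004], [-0.003, -0.006, -1.0]]
wrist_force: [0.4, 0.4, 0.2]
gripper_width: 0.112
[0.6120076  0.28215814 0.04249864] [ 0.00478772  0.00388674 -0.99998099] 193.0315436116027
```

View pics/s4.png

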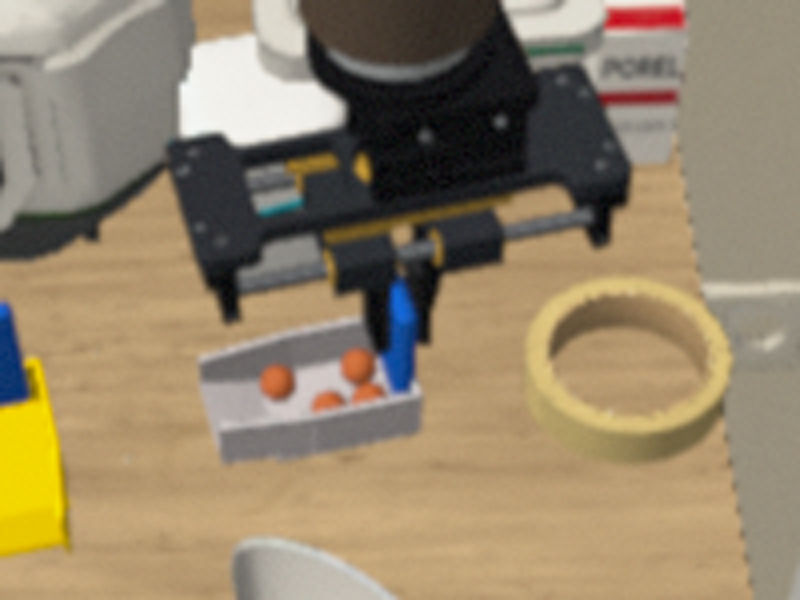

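```bash
python3 -m inch '[{"jaw":255,"x":0,"y":0,"z":0.2,"ax":0,"ay":0,"az":0},{"jaw":255,"x":0,"y":0,"z":0.3,"ax":0,"ay":0,"az":0},{"jaw":255,"x":0,"y":0,"z":0.3,"ax":0,"ay":0,"az":0},{"jaw":255,"x":0,"y":0,"z":0.15,"ax":0,"ay":0,"az":0},{"jaw":255,"x":0,"y":0,"z":0,"ax":0,"ay":0,"az":0}]'; python3 - <<'E'
from h import *
s=sense();R=s['ee_rot'];print(s['tcp_pos'],R[:,2],np.degrees(np.arctan2(R[1,1],R[0,1]))%360)
snap('side','s5',(200,60,400,210),4)
snap('top','t5',(150,100,290,240),4)
E
```

```text
time_s: 4.7
tcp_pos: [0.6122, 0.2823, 0.1038]
ee_rot: [[0.225, -0.974, 0.006], [-0.974, -0.225, 0.005], [-0.003, -0.007, -1.0]]
wrist_force: [0.5, -0.1, -1.7]
gripper_width: 0.111
[0.6121559  0.28234358 0.10382581] [ 0.00586971  0.00494899 -0.99997053] 193.02142600198172
```

View pics/s5.png

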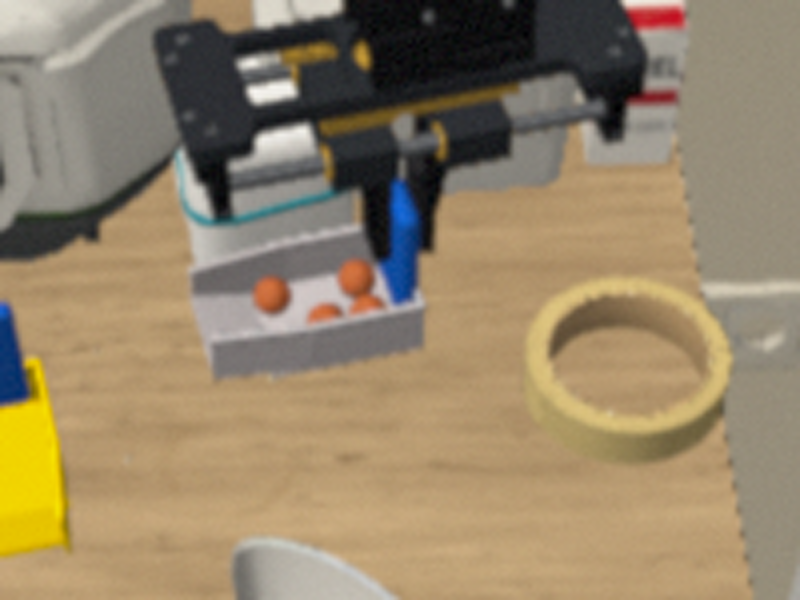

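View pics/t5.png

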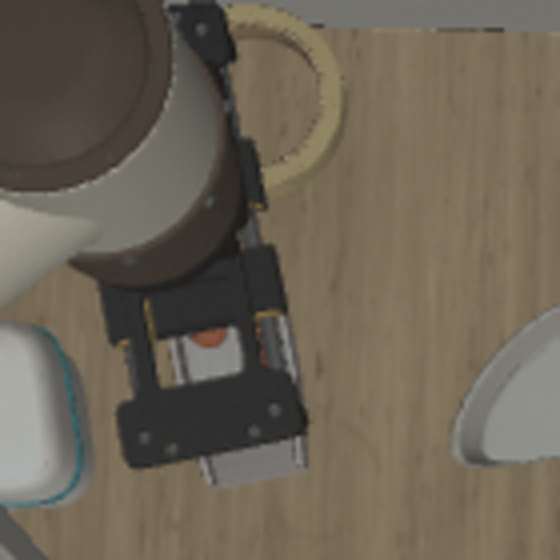

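```bash
python3 -m inch '[{"jaw":255,"x":-0.05,"y":-0.15,"z":0,"ax":0,"ay":0,"az":0.3},{"jaw":255,"x":-0.05,"y":-0.15,"z":0,"ax":0,"ay":0,"az":0.6},{"jaw":255,"x":-0.05,"y":-0.15,"z":0,"ax":0,"ay":0,"az":0.6},{"jaw":255,"x":-0.05,"y":-0.15,"z":0,"ax":0,"ay":0,"az":0.6},{"jaw":255,"x":-0.06,"y":-0.12,"z":0,"ax":0,"ay":0,"az":0.6},{"jaw":255,"x":-0.06,"y":-0.1,"z":0,"ax":0,"ay":0,"az":0.6},{"jaw":255,"x":-0.06,"y":-0.08,"z":0,"ax":0,"ay":0,"az":0.6},{"jaw":255,"x":-0.06,"y":-0.08,"z":0,"ax":0,"ay":0,"az":0.6},{"jaw":255,"x":-0.06,"y":-0.08,"z":0,"ax":0,"ay":0,"az":0.6},{"jaw":255,"x":-0.06,"y":-0.08,"z":0,"ax":0,"ay":0,"az":0.6},{"jaw":255,"x":-0.06,"y":-0.08,"z":0,"ax":0,"ay":0,"az":0.6},{"jaw":255,"x":-0.06,"y":-0.06,"z":0,"ax":0,"ay":0,"az":0.6}]'; python3 - <<'E'
from h import *
s=sense();R=s['ee_rot'];print(s['tcp_pos'],R[:,2],np.degrees(np.arctan2(R[1,1],R[0,1]))%360)
snap('side','s6',(180,60,380,310),3)
snap('top','t6',(150,100,370,280),3)
E
```

```text
time_s: 6.3
tcp_pos: [0.5632, 0.1994, 0.0905]
ee_rot: [[0.995, -0.101, -0.012], [-0.101, -0.995, -0.014], [-0.011, 0.015, -1.0]]
wrist_force: [-1.1, -1.3, -1.8]
gripper_width: 0.11
[0.56317046 0.19937511 0.09046938] [-0.0122078  -0.0137896  -0.99983039] 264.21345037747056
```

View pics/s6.png

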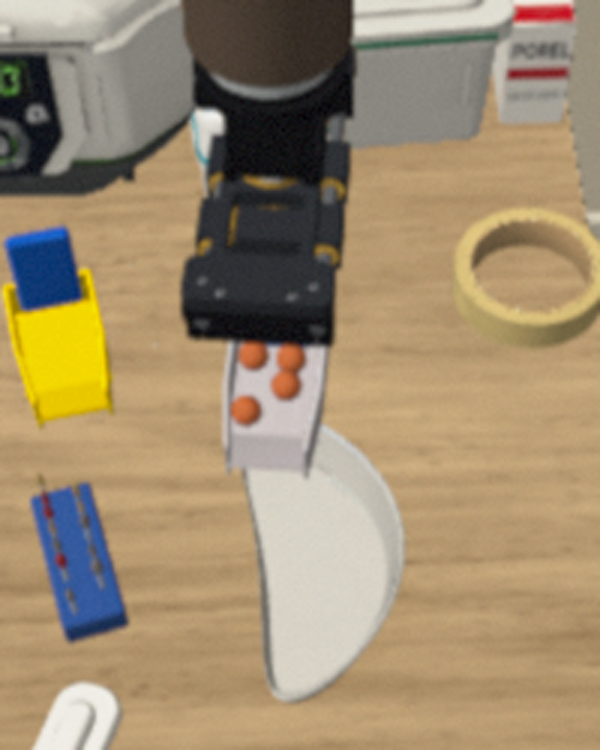

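View pics/t6.png

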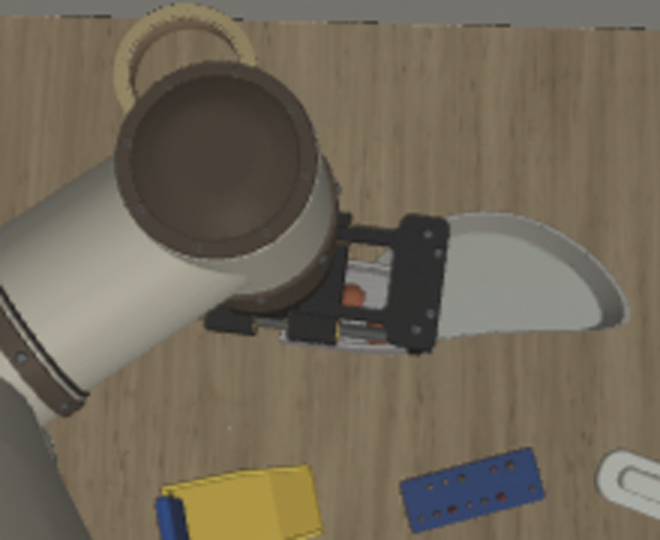

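```bash
python3 -m inch '[{"jaw":255,"x":0.03,"y":0.02,"z":0.03,"ax":0.04,"ay":-0.04,"az":0.6},{"jaw":255,"x":0.03,"y":0.02,"z":0.03,"ax":0.04,"ay":-0.04,"az":0.6},{"jaw":255,"x":0,"y":0,"z":0,"ax":0,"ay":0,"az":0},{"jaw":255,"x":0,"y":0,"z":0,"ax":0,"ay":0,"az":0}]'; python3 - <<'E'
from h import *
s=sense();R=s['ee_rot'];yaw=np.arctan2(-R[1,1],-R[0,1]);print(s['tcp_pos'],R[:,2],np.degrees(yaw),s['joints'].round(1))
sp=s['tcp_pos']+R@np.array([0,.092,.029]);print(sp)
A=np.radians(6.33);ex=np.array([np.cos(A),np.sin(A)]);ey=np.array([-ex[1],ex[0]]);d=sp[:2]-[.5855,.0783];print('dish',d@ex,d@ey)
print(proj('side',sp))
im=snap('side','s7',(180,60,380,310),3)
E
```

```text
time_s: 6.9
tcp_pos: [0.5661, 0.2016, 0.0924]
ee_rot: [[0.995, 0.101, 0.0], [0.101, -0.995, -0.002], [0.0, 0.002, -1.0]]
wrist_force: [0.4, -0.1, -2.0]
gripper_width: 0.11
[0.56613609 0.20161676 0.09236518] [ 4.71098905e-04 -2.29836081e-03 -9.99997248e-01] 95.80037843907043 [ 35.1  26.6 -12.7   0.2 -50.7  60.6]
[0.57544751 0.11002139 0.06358001]
dish -0.00649376995295296 0.032636330316228146
[280.94597523 212.39450655]
```

View pics/s7.png

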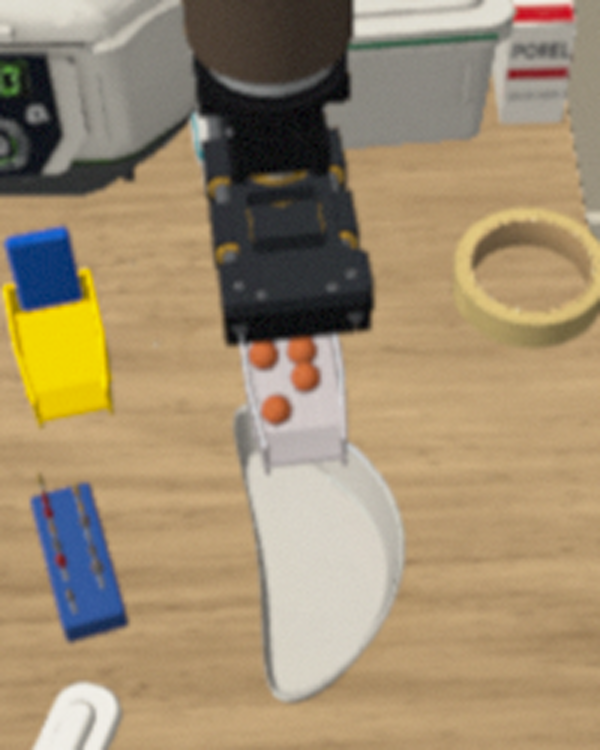

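```bash
cat > st.py <<'E'
from h import *
s=sense();R=s['ee_rot']
sp=s['tcp_pos']+R@np.array([0,.092,.029])
A=np.radians(6.33);ex=np.array([np.cos(A),np.sin(A)]);ey=np.array([-ex[1],ex[0]]);d=sp[:2]-[.5855,.0783];print('t',s['time_s'],'tcp',s['tcp_pos'].round(4),'dish spout',(d@ex).round(4),(d@ey).round(4),'z',sp[2].round(4))
print('tilt spout-down deg',np.degrees(np.arcsin(-R[2,1])).round(1),'yaw',np.degrees(np.arctan2(-R[1,1],-R[0,1])).round(1),'roll',np.degrees(np.arcsin(R[2,0])).round(1),s['joints'].round(1))
E
python3 -m inch '[{"jaw":255,"x":0,"y":-0.05,"z":0.13,"ax":0.5,"ay":0.05,"az":0},{"jaw":255,"x":0.01,"y":-0.06,"z":0.13,"ax":0.5,"ay":0.05,"az":0},{"jaw":255,"x":0.01,"y":-0.07,"z":0.12,"ax":0.5,"ay":0.05,"az":0}]'; python3 st.py
```

```text
time_s: 7.32
tcp_pos: [0.5657, 0.1924, 0.1141]
ee_rot: [[0.995, 0.098, -0.03], [0.103, -0.96, 0.262], [-0.003, -0.263, -0.965]]
wrist_force: [-0.0, -0.8, -1.5]
gripper_width: 0.108
t 7.325 tcp [0.5657 0.1924 0.1141] dish spout -0.0079 0.0345 z 0.0619
tilt spout-down deg 15.3 yaw 95.9 roll -0.2 [ 26.1  24.5  -7.5 -17.8 -54.1  79.8]
```

```bash
python3 -m inch '[{"jaw":255,"x":0.02,"y":-0.05,"z":0.04,"ax":0.3,"ay":0.03,"az":0},{"jaw":255,"x":0.02,"y":-0.05,"z":0.04,"ax":0.3,"ay":0.03,"az":0},{"jaw":255,"x":0.01,"y":-0.06,"z":0.06,"ax":0.3,"ay":0.03,"az":0}]'; python3 st.py; python3 - <<'E'
from h import *
snap('side','s8',(180,60,380,310),3)
E
```

```text
time_s: 7.7
tcp_pos: [0.5692, 0.1817, 0.1233]
ee_rot: [[0.995, 0.088, -0.044], [0.099, -0.905, 0.414], [-0.004, -0.416, -0.909]]
wrist_force: [0.2, -0.7, -2.1]
gripper_width: 0.105
t 7.7 tcp [0.5692 0.1817 0.1233] dish spout -0.0059 0.033 z 0.0586
tilt spout-down deg 24.6 yaw 95.6 roll -0.2 [ 19.3  24.8  -4.3 -28.4 -58.3  91. ]
```

View pics/s8.png

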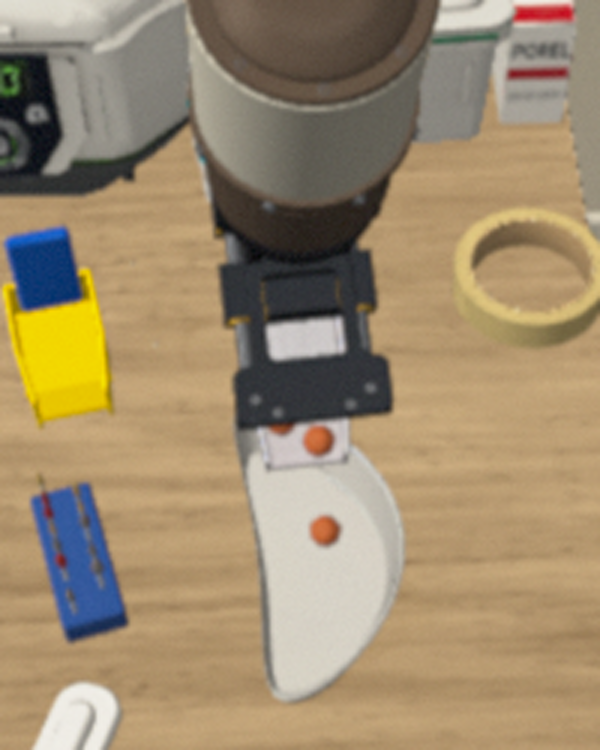

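```bash
python3 -m inch '[{"jaw":255,"x":0.01,"y":-0.04,"z":0.03,"ax":0.2,"ay":0.02,"az":0},{"jaw":255,"x":0,"y":0,"z":0,"ax":0,"ay":0,"az":0},{"jaw":255,"x":0.01,"y":-0.04,"z":0.03,"ax":0.2,"ay":0.02,"az":0},{"jaw":255,"x":0,"y":0,"z":0,"ax":0,"ay":0,"az":0},{"jaw":255,"x":0.01,"y":-0.05,"z":0.04,"ax":0.2,"ay":0.02,"az":0},{"jaw":255,"x":0,"y":0,"z":0,"ax":0,"ay":0,"az":0}]'; python3 st.py; python3 - <<'E'
from h import *
snap('side','s9',(180,60,380,310),3)
E
```

```text
time_s: 8.5
tcp_pos: [0.5716, 0.1723, 0.1293]
ee_rot: [[0.995, 0.079, -0.054], [0.096, -0.856, 0.509], [-0.006, -0.512, -0.859]]
wrist_force: [-0.4, 0.1, -1.4]
gripper_width: 0.109
t 8.5 tcp [0.5716 0.1723 0.1293] dish spout -0.0048 0.0308 z 0.0573
tilt spout-down deg 30.8 yaw 95.3 roll -0.3 [ 14.5  25.5  -2.3 -34.9 -62.1  97.7]
```

View pics/s9.png

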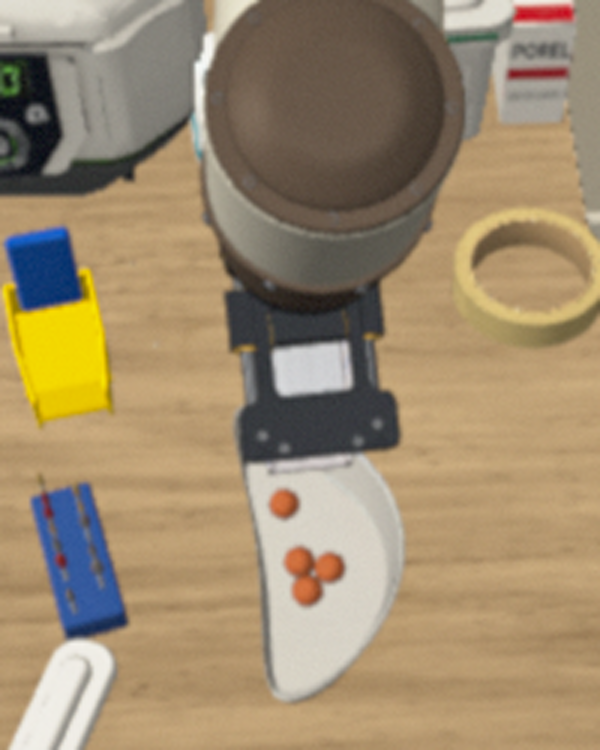

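```bash
python3 -m inch '[{"jaw":255,"x":0.01,"y":-0.1,"z":0.1,"ax":0.5,"ay":0.05,"az":0},{"jaw":255,"x":0.01,"y":-0.11,"z":0.09,"ax":0.5,"ay":0.05,"az":0},{"jaw":255,"x":0.01,"y":-0.1,"z":0.08,"ax":0.5,"ay":0.05,"az":0},{"jaw":255,"x":0,"y":0,"z":0,"ax":0,"ay":0,"az":0},{"jaw":255,"x":0,"y":0,"z":0,"ax":0,"ay":0,"az":0},{"jaw":255,"x":0,"y":0,"z":0,"ax":0,"ay":0,"az":0}]'; python3 st.py; python3 - <<'E'
from h import *
snap('side','s10',(180,60,380,310),3)
E
```

```text
time_s: 9.3
tcp_pos: [0.5733, 0.1553, 0.1466]
ee_rot: [[0.995, 0.068, -0.075], [0.101, -0.69, 0.717], [-0.003, -0.72, -0.694]]
wrist_force: [-0.1, 0.1, -1.4]
gripper_width: 0.112
t 9.3 tcp [0.5733 0.1553 0.1466] dish spout -0.0043 0.035 z 0.0602
tilt spout-down deg 46.1 yaw 95.6 roll -0.2 [  4.   28.4   1.5 -48.8 -73.  111.1]
```

View pics/s10.png

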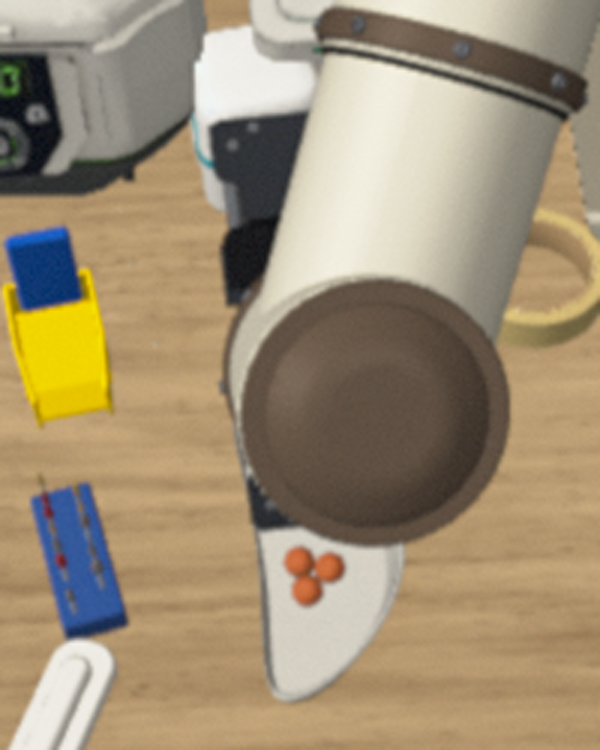

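```bash
python3 -m inch '[{"jaw":255,"x":0,"y":0.1,"z":0.1,"ax":-0.46,"ay":-0.05,"az":0},{"jaw":255,"x":0,"y":0.1,"z":0.1,"ax":-0.46,"ay":-0.05,"az":0},{"jaw":255,"x":0,"y":0.1,"z":0.05,"ax":-0.46,"ay":-0.05,"az":0},{"jaw":255,"x":0,"y":0.1,"z":0,"ax":-0.46,"ay":-0.05,"az":0},{"jaw":255,"x":0,"y":0.08,"z":0,"ax":-0.46,"ay":-0.05,"az":0},{"jaw":255,"x":0,"y":0.08,"z":-0.05,"ax":-0.46,"ay":-0.05,"az":0},{"jaw":255,"x":0,"y":0.08,"z":-0.05,"ax":-0.46,"ay":-0.05,"az":0},{"jaw":255,"x":0,"y":0.06,"z":-0.05,"ax":-0.46,"ay":-0.05,"az":0},{"jaw":255,"x":0,"y":0.05,"z":-0.05,"ax":-0.46,"ay":-0.05,"az":0},{"jaw":255,"x":0,"y":0.05,"z":-0.05,"ax":-0.46,"ay":-0.05,"az":0},{"jaw":255,"x":0,"y":0,"z":0,"ax":0,"ay":0,"az":0}]'; python3 st.py
```

```text
time_s: 10.72
tcp_pos: [0.5684, 0.2147, 0.1509]
ee_rot: [[0.993, 0.114, 0.009], [0.114, -0.993, -0.024], [0.006, 0.025, -1.0]]
wrist_force: [0.2, -0.3, -0.4]
gripper_width: 0.113
t 10.725 tcp [0.5684 0.2147 0.1509] dish spout -0.0014 0.0448 z 0.1241
tilt spout-down deg -1.4 yaw 96.5 roll 0.3 [ 36.7  23.7  -8.5   1.6 -58.3  59. ]
```

```bash
python3 -m inch '[{"jaw":255,"x":0.46,"y":-0.35,"z":0,"ax":0.07,"ay":0.03,"az":0},{"jaw":255,"x":0.46,"y":-0.35,"z":0,"ax":0.07,"ay":0.02,"az":0},{"jaw":255,"x":0.46,"y":-0.35,"z":-0.1,"ax":0,"ay":0,"az":0},{"jaw":255,"x":0.4,"y":-0.3,"z":-0.2,"ax":0,"ay":0,"az":0},{"jaw":255,"x":0,"y":0,"z":0,"ax":0,"ay":0,"az":0}]'; python3 st.py; python3 - <<'E'
from h import *
snap('side','s11',(180,60,380,310),3)
snap('top','t11',(150,100,410,290),3)
E
```

```text
time_s: 11.35
tcp_pos: [0.6769, 0.1332, 0.1347]
ee_rot: [[0.993, 0.116, 0.001], [0.116, -0.993, 0.012], [0.003, -0.012, -1.0]]
wrist_force: [-0.4, 0.1, -0.6]
gripper_width: 0.111
t 11.35 tcp [0.6769 0.1332 0.1347] dish spout 0.0975 -0.0471 z 0.1046
tilt spout-down deg 0.7 yaw 96.7 roll 0.2 [ 24.3  31.9   3.9  -0.7 -61.7  72.7]
```

View pics/s11.png

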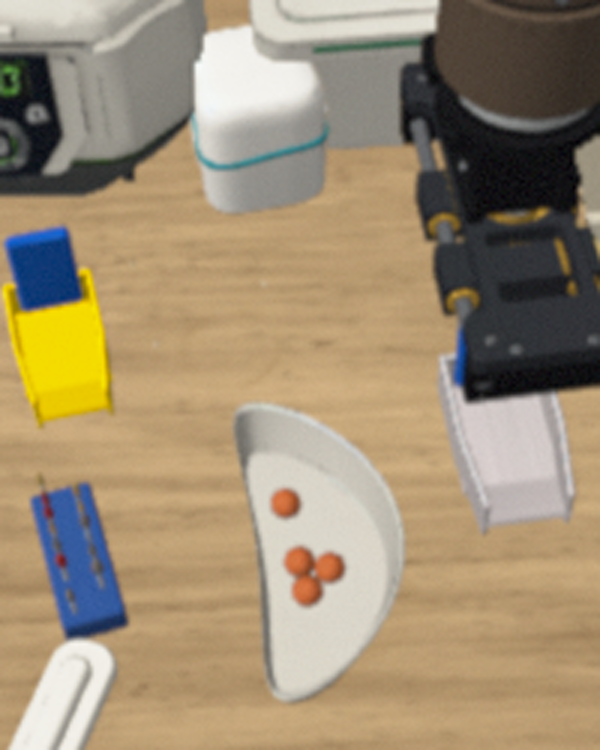

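View pics/t11.png

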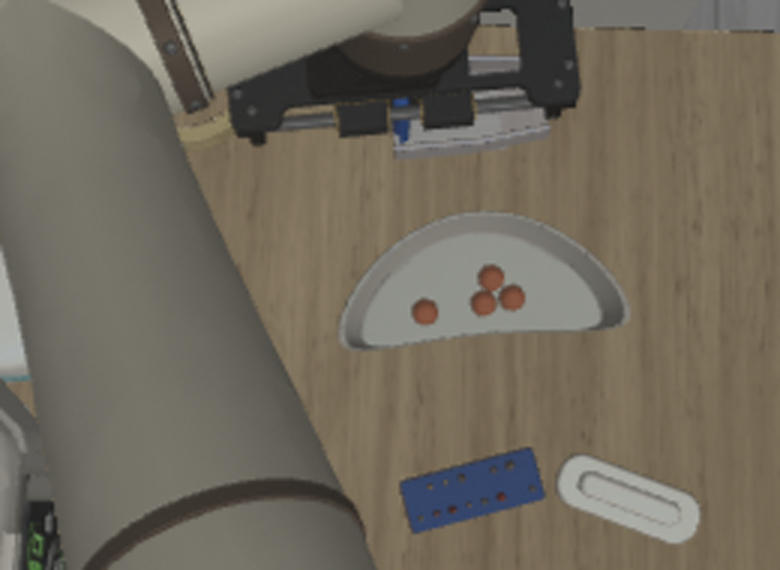

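```bash
python3 -m inch '[{"jaw":255,"x":0.03,"y":0,"z":-0.6,"ax":-0.07,"ay":0,"az":0},{"jaw":255,"x":0,"y":0,"z":-0.5,"ax":0,"ay":0,"az":0},{"jaw":255,"x":0,"y":0,"z":-0.2,"ax":0,"ay":0,"az":0},{"jaw":255,"x":0,"y":0,"z":0,"ax":0,"ay":0,"az":0}]'; python3 st.py
```

```text
time_s: 11.95
tcp_pos: [0.6778, 0.1381, 0.0618]
ee_rot: [[0.992, 0.122, 0.01], [0.122, -0.993, 0.005], [0.011, -0.003, -1.0]]
wrist_force: [0.1, -0.6, -1.3]
gripper_width: 0.108
t 11.95 tcp [0.6778 0.1381 0.0618] dish spout 0.0998 -0.0426 z 0.0324
tilt spout-down deg 0.2 yaw 97.0 roll 0.6 [ 24.9  35.8  -0.7   0.  -52.9  72.1]
```

```bash
python3 -m inch '[{"jaw":255,"x":0,"y":-0.1,"z":-0.15,"ax":0,"ay":0.03,"az":0},{"jaw":255,"x":0,"y":0,"z":-0.1,"ax":0,"ay":0.03,"az":0},{"jaw":255,"x":0,"y":0,"z":-0.05,"ax":0,"ay":0,"az":0},{"jaw":255,"x":0,"y":0,"z":-0.02,"ax":0,"ay":0,"az":0},{"jaw":255,"x":0,"y":0,"z":0,"ax":0,"ay":0,"az":0}]'; python3 st.py;  python3 - <<'E'
from h import *
print(sense()['wrist_force'])
snap('side','s12',(180,60,380,310),3)
E
```

```text
time_s: 12.58
tcp_pos: [0.6798, 0.1327, 0.0452]
ee_rot: [[0.992, 0.123, 0.005], [0.123, -0.992, 0.007], [0.006, -0.006, -1.0]]
wrist_force: [0.3, 0.3, -1.4]
gripper_width: 0.115
t 12.575 tcp [0.6798 0.1327 0.0452] dish spout 0.101 -0.0482 z 0.0156
tilt spout-down deg 0.4 yaw 97.1 roll 0.3 [ 24.3  37.   -1.   -0.3 -51.6  73. ]
[ 0.32702948  0.34830985 -1.38174025]
```

View pics/s12.png

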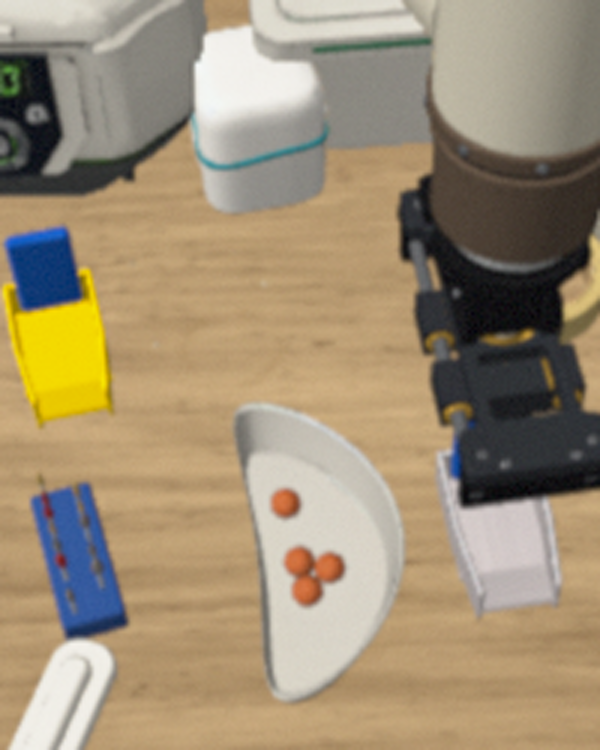

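```bash
python3 -m inch '[{"jaw":255,"x":0,"y":0,"z":-0.04,"ax":-0.03,"ay":0.02,"az":0},{"jaw":255,"x":0,"y":0,"z":-0.02,"ax":0,"ay":0,"az":0},{"jaw":255,"x":0,"y":0,"z":-0.01,"ax":0,"ay":0,"az":0}]'; python3 st.py;  python3 - <<'E'
from h import *
print(sense()['wrist_force'])
E
```

```text
time_s: 13.0
tcp_pos: [0.6802, 0.1329, 0.0425]
ee_rot: [[0.992, 0.123, 0.003], [0.123, -0.992, 0.001], [0.003, -0.001, -1.0]]
wrist_force: [-2.0, 0.2, 3.5]
gripper_width: 0.109
t 13.0 tcp [0.6802 0.1329 0.0425] dish spout 0.1014 -0.0482 z 0.0134
tilt spout-down deg 0.1 yaw 97.1 roll 0.2 [ 24.4  37.3  -1.   -0.  -51.6  72.7]
[-1.96779609  0.18676749  3.5437601 ]
```

```bash
python3 -m inch '[{"jaw":120,"x":0,"y":0,"z":0,"ax":0,"ay":0,"az":0},{"jaw":120,"x":0,"y":0,"z":0,"ax":0,"ay":0,"az":0},{"jaw":120,"x":0,"y":0,"z":0,"ax":0,"ay":0,"az":0},{"jaw":120,"x":0,"y":0,"z":0,"ax":0,"ay":0,"az":0},{"jaw":120,"x":0,"y":0,"z":0.1,"ax":0,"ay":0,"az":0},{"jaw":120,"x":0,"y":0,"z":0.5,"ax":0,"ay":0,"az":0},{"jaw":120,"x":0,"y":0,"z":0.8,"ax":0,"ay":0,"az":0},{"jaw":120,"x":0,"y":0,"z":0.8,"ax":0,"ay":0,"az":0},{"jaw":60,"x":-0.8,"y":-0.6,"z":0.4,"ax":0,"ay":0,"az":0},{"jaw":60,"x":-0.8,"y":-0.6,"z":0,"ax":0,"ay":0,"az":0}]'; python3 - <<'E'
from h import *
s=sense();R=s['ee_rot'];print(s['tcp_pos'],R[:,2],np.degrees(np.arctan2(R[1,1],R[0,1])),s['joints'].round(1))
snap('side','s13');snap('top','t13')
E
```

```text
time_s: 14.25
tcp_pos: [0.5872, 0.0627, 0.202]
ee_rot: [[0.992, 0.126, 0.007], [0.126, -0.992, 0.001], [0.007, -0.0, -1.0]]
wrist_force: [0.4, -0.3, 0.0]
gripper_width: 0.675
[0.58724155 0.06273764 0.20195386] [ 6.63022405e-03  9.89095170e-04 -9.99977531e-01] -82.75053224651988 [ 21.8  19.4  -6.7   0.1 -63.6  75.4]
```

View pics/s13.png

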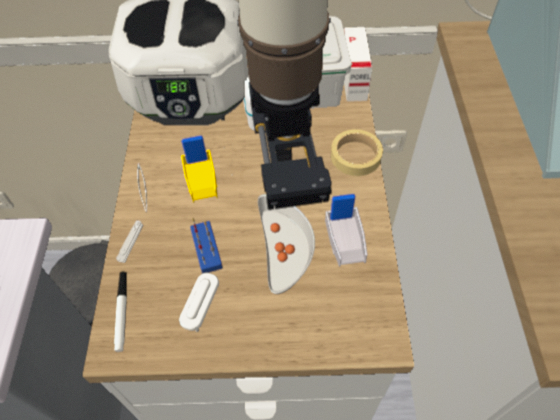

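View pics/t13.png

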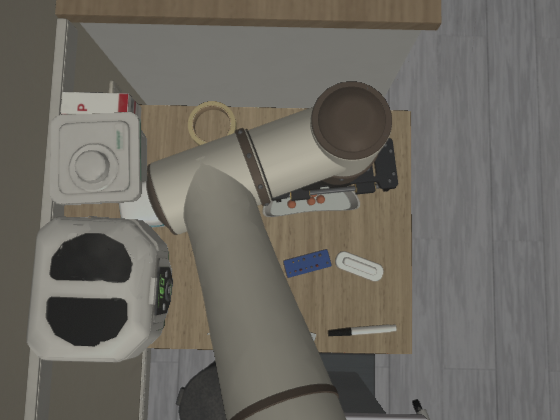

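```bash
cat > meas.py <<'E'
from h import *
import sys
def rect(n,im,box,lo,hi,z):
    x0,y0,x1,y1=box;S=4
    b=cv2.resize(im[y0:y1,x0:x1],None,fx=S,fy=S,interpolation=cv2.INTER_CUBIC)
    m=cv2.inRange(cv2.cvtColor(b,cv2.COLOR_BGR2HSV),lo,hi)
    m=cv2.morphologyEx(m,cv2.MORPH_CLOSE,np.ones((13,13)))
    cs,_=cv2.findContours(m,cv2.RETR_EXTERNAL,cv2.CHAIN_APPROX_NONE);c=max(cs,key=cv2.contourArea)
    P=np.array([toz(n,x0+p[0][0]/S-.375,y0+p[0][1]/S-.375,z)[:2] for p in c],np.float32)*1000
    r=cv2.minAreaRect(P);B=cv2.boxPoints(r);e=[B[1]-B[0],B[2]-B[1]];L=max(e,key=lambda v:np.linalg.norm(v))
    return np.round(r[0],1),np.round(r[1],1),'long axis deg',np.round(np.degrees(np.arctan2(L[1],L[0]))%180,1)
blue=((105,90,40),(128,255,255)); white=((0,0,125),(180,40,255))
E
python3 - <<'E'
from meas import *
t=cv2.imread('pics/t13.png');s=cv2.imread('pics/s13.png')
for z in(.0,.02,.041):
  print(z,'top',rect('top',t,(275,240,335,285),*blue,z),'side',rect('side',s,(180,215,230,280),*blue,z))
for z in (.02,.032): print('brush',z,rect('top',t,(330,245,390,290),*white,z),rect('side',s,(170,265,225,335),*white,z))
E
```

```text
0.0 top (array([444. ,  79.2]), array([34.7, 91.5]), 'long axis deg', np.float32(106.2)) side (array([442.1,  87.6]), array([35. , 99.7]), 'long axis deg', np.float32(105.9))
0.02 top (array([443.6,  80. ]), array([34. , 89.8]), 'long axis deg', np.float32(106.2)) side (array([445.7,  75.6]), array([34.1, 97.1]), 'long axis deg', np.float32(105.9))
0.041 top (array([443.2,  80.8]), array([33.4, 88. ]), 'long axis deg', np.float32(106.2)) side (array([449.5,  63.1]), array([33.1, 94.5]), 'long axis deg', np.float32(105.9))Traceback (most recent call last):
  File "<stdin>", line 5, in <module>
  File "meas.py", line 9, in rect
    P=np.array([toz(n,x0+p[0][0]/S-.375,y0+p[0][1]/S-.375,z)[:2] for p in c],np.float32)*1000
                ~~~^^^^^^^^^^^^^^^^^^^^^^^^^^^^^^^^^^^^^^^^^
  File "h.py", line 8, in toz
    c,d=ray(n,u,v);return c+d*(z-c[2])/d[2]
        ~~~^^^^^^^
  File "h.py", line 4, in ray
    p=camera_params(n);R=np.array(p['R']);t=np.array(p['t'])
ValueError: time passes only in moves, steps and waits
```

```bash
python3 - <<'E'
import re
s=open('h.py').read()
s=s.replace("def ray","_c={}\n_cp=camera_params\ndef camera_params(n):\n    if n not in _c:_c[n]=_cp(n)\n    return _c[n]\ndef ray")
open('h.py','w').write(s)
E
python3 - <<'E'
from meas import *
t=cv2.imread('pics/t13.png');s=cv2.imread('pics/s13.png')
for z in (.02,.032): print('brush',z,rect('top',t,(330,245,390,290),*white,z),rect('side',s,(170,265,225,335),*white,z))
E
```

```text
brush 0.02 (array([439.7, -23.6]), array([96.7, 35.7]), 'long axis deg', np.float32(70.4)) (array([441.5, -23.1]), array([100.6,  37.4]), 'long axis deg', np.float32(70.5))
brush 0.032 (array([439.5, -22. ]), array([95.6, 35.3]), 'long axis deg', np.float32(70.4)) (array([443.7, -28.8]), array([99.1, 36.8]), 'long axis deg', np.float32(70.5))
```

```bash
python3 -m inch '[{"jaw":60,"x":-0.27,"y":0.03,"z":0,"ax":0,"ay":0,"az":-0.9},{"jaw":60,"x":-0.27,"y":0.03,"z":-0.1,"ax":0,"ay":0,"az":-0.9},{"jaw":60,"x":-0.27,"y":0.03,"z":-0.1,"ax":0,"ay":0,"az":-0.9},{"jaw":60,"x":-0.27,"y":0.03,"z":-0.1,"ax":0,"ay":0,"az":-0.9},{"jaw":60,"x":-0.27,"y":0.03,"z":-0.1,"ax":0,"ay":0,"az":-0.9},{"jaw":60,"x":-0.27,"y":0.03,"z":-0.1,"ax":0,"ay":0,"az":-0.9},{"jaw":60,"x":-0.27,"y":0.03,"z":-0.1,"ax":0,"ay":0,"az":-0.9},{"jaw":60,"x":-0.27,"y":0.03,"z":-0.1,"ax":0,"ay":0,"az":-0.9},{"jaw":60,"x":-0.2,"y":0.03,"z":-0.1,"ax":0,"ay":0,"az":-0.9}]'; python3 - <<'E'
from h import *
s=sense();R=s['ee_rot'];print(s['tcp_pos'],R[:,2],np.degrees(np.arctan2(R[1,1],R[0,1]))%360,s['joints'].round(1),s['gripper_width'])
snap('side','s14',(100,120,400,350),2.6)
E
```

```text
time_s: 15.48
tcp_pos: [0.4409, 0.0785, 0.1564]
ee_rot: [[0.231, -0.973, 0.009], [-0.973, -0.231, -0.003], [0.005, -0.008, -1.0]]
wrist_force: [-1.2, 1.0, 0.1]
gripper_width: 0.762
[0.44088324 0.0785033  0.15638739] [ 0.00921276 -0.002601   -0.99995418] 193.33062683269839 [ 31.3   8.2 -29.5   0.5 -51.9 -18.3] 0.7624335161819801
```

View pics/s14.png

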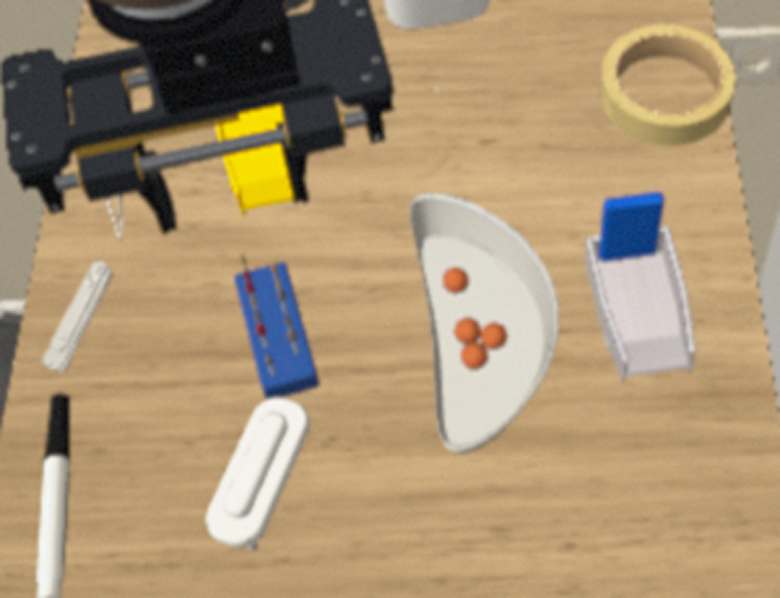

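```bash
python3 -m inch '[{"jaw":60,"x":0.05,"y":0.02,"z":-0.8,"ax":0,"ay":0.05,"az":0.25},{"jaw":60,"x":0,"y":0,"z":-0.8,"ax":0,"ay":0,"az":0},{"jaw":60,"x":0,"y":0,"z":-0.2,"ax":0,"ay":0,"az":0},{"jaw":60,"x":0,"y":0,"z":0,"ax":0,"ay":0,"az":0}]'; python3 - <<'E'
from h import *
s=sense();R=s['ee_rot'];print(s['tcp_pos'],R[:,2],np.degrees(np.arctan2(R[1,1],R[0,1]))%360)
snap('side','s15',(130,140,330,320),3.6)
E
```

```text
time_s: 16.02
tcp_pos: [0.4468, 0.0819, 0.0475]
ee_rot: [[0.281, -0.96, 0.006], [-0.96, -0.281, 0.001], [0.001, -0.006, -1.0]]
wrist_force: [0.1, -0.0, -0.8]
gripper_width: 0.762
[0.4467589  0.08193827 0.04752907] [ 6.32354667e-03  6.19729620e-04 -9.99979814e-01] 196.34781556041366
```

View pics/s15.png

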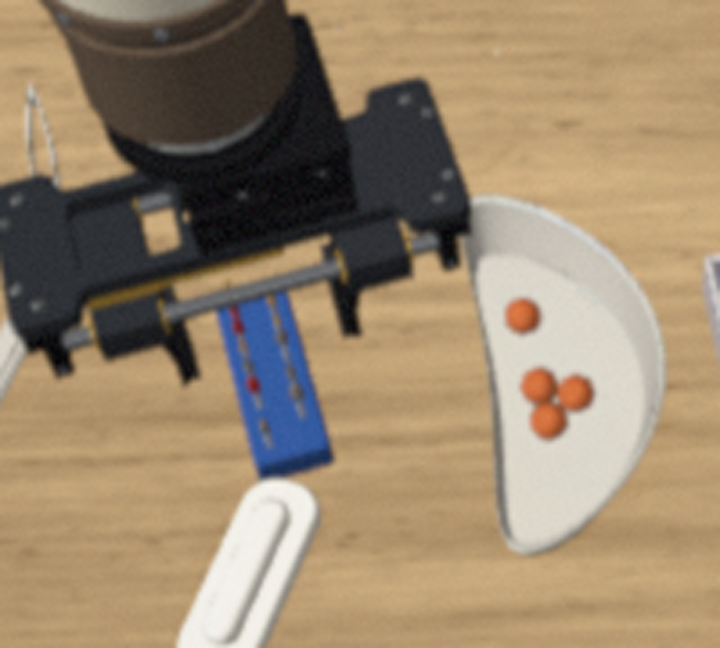

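```bash
python3 -m inch '[{"jaw":60,"x":-0.05,"y":-0.03,"z":-0.4,"ax":0,"ay":0.03,"az":0},{"jaw":60,"x":0,"y":0,"z":-0.2,"ax":0,"ay":0,"az":0},{"jaw":60,"x":0,"y":0,"z":0,"ax":0,"ay":0,"az":0}]'; python3 - <<'E'
from h import *
s=sense();R=s['ee_rot'];print(s['tcp_pos'],R[:,2],np.degrees(np.arctan2(R[1,1],R[0,1]))%360,s['wrist_force'])
E
```

```text
time_s: 16.45
tcp_pos: [0.4477, 0.0821, 0.0142]
ee_rot: [[0.284, -0.959, 0.009], [-0.959, -0.284, 0.005], [-0.002, -0.01, -1.0]]
wrist_force: [-0.3, -0.4, -0.0]
gripper_width: 0.761
[0.44768517 0.08212648 0.01423767] [ 0.00944487  0.00487744 -0.9999435 ] 196.51420926087332 [-0.28164687 -0.40967865 -0.03950073]
```

```bash
python3 -m inch '[{"jaw":60,"x":-0.07,"y":-0.04,"z":-0.1,"ax":-0.03,"ay":0.05,"az":0},{"jaw":60,"x":0,"y":0,"z":-0.03,"ax":0,"ay":0,"az":0},{"jaw":255,"x":0,"y":0,"z":0,"ax":0,"ay":0,"az":0},{"jaw":255,"x":0,"y":0,"z":0,"ax":0,"ay":0,"az":0},{"jaw":255,"x":0,"y":0,"z":0,"ax":0,"ay":0,"az":0},{"jaw":255,"x":0,"y":0,"z":0,"ax":0,"ay":0,"az":0},{"jaw":255,"x":0,"y":0,"z":0,"ax":0,"ay":0,"az":0},{"jaw":255,"x":0,"y":0,"z":0,"ax":0,"ay":0,"az":0}]'; python3 - <<'E'
from h import *
s=sense();R=s['ee_rot'];print(s['tcp_pos'],R[:,2],np.degrees(np.arctan2(R[1,1],R[0,1]))%360,s['wrist_force'])
E
```

```text
time_s: 17.45
tcp_pos: [0.4449, 0.0805, 0.0081]
ee_rot: [[0.285, -0.958, 0.005], [-0.958, -0.285, 0.002], [-0.0, -0.005, -1.0]]
wrist_force: [-0.4, -0.1, 0.5]
gripper_width: 0.411
[0.44490787 0.08052879 0.00813637] [ 0.00451864  0.0015133  -0.99998865] 196.58503993657004 [-0.38182858 -0.13259354  0.52969139]
```

```bash
python3 -m inch '[{"jaw":255,"x":0,"y":0,"z":0.3,"ax":0,"ay":0,"az":0},{"jaw":255,"x":0,"y":0,"z":0.7,"ax":0,"ay":0,"az":0},{"jaw":255,"x":0,"y":0,"z":0.7,"ax":0,"ay":0,"az":0},{"jaw":255,"x":0.25,"y":0.28,"z":0.02,"ax":0,"ay":0,"az":0.88},{"jaw":255,"x":0.25,"y":0.28,"z":0.02,"ax":0,"ay":0,"az":0.88},{"jaw":255,"x":0.25,"y":0.28,"z":0.02,"ax":0,"ay":0,"az":0.88},{"jaw":255,"x":0.25,"y":0.28,"z":0.02,"ax":0,"ay":0,"az":0.88},{"jaw":255,"x":0.23,"y":0.26,"z":0.02,"ax":0,"ay":0,"az":0.88},{"jaw":255,"x":0.23,"y":0.26,"z":0.02,"ax":0,"ay":0,"az":0.88},{"jaw":255,"x":0.23,"y":0.26,"z":0.02,"ax":0,"ay":0,"az":0.88},{"jaw":255,"x":0.23,"y":0.26,"z":0.02,"ax":0,"ay":0,"az":0.88},{"jaw":255,"x":0.2,"y":0.2,"z":0,"ax":0,"ay":0,"az":0.88}]'; python3 - <<'E'
from h import *
s=sense();R=s['ee_rot'];print(s['tcp_pos'],R[:,2],np.degrees(np.arctan2(R[1,1],R[0,1]))%360,s['wrist_force'])
snap('side','s16',(130,60,390,320),2.3)
E
```

```text
time_s: 18.95
tcp_pos: [0.5687, 0.2229, 0.1181]
ee_rot: [[0.99, 0.142, -0.005], [0.142, -0.99, -0.006], [-0.006, 0.005, -1.0]]
wrist_force: [-0.5, -0.9, -1.1]
gripper_width: 0.408
[0.56867619 0.22294695 0.11813426] [-0.00549436 -0.00623082 -0.99996549] 278.1605369706663 [-0.49408386 -0.88848853 -1.09367793]
```

View pics/s16.png

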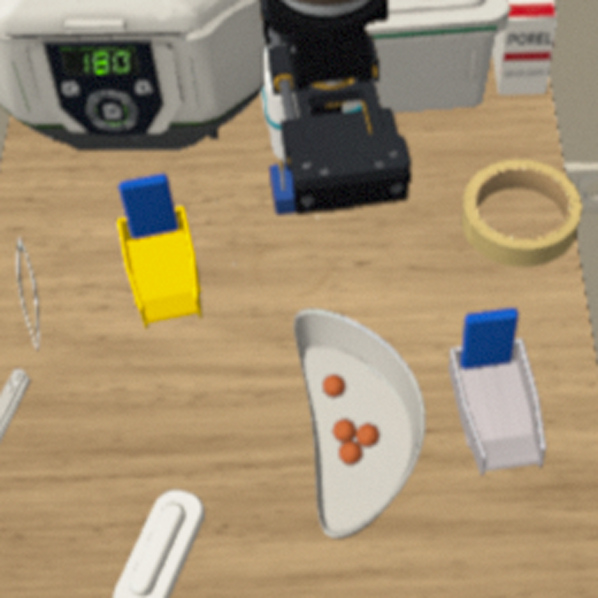

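```bash
python3 -m inch '[{"jaw":255,"x":0,"y":-0.04,"z":-0.7,"ax":0.02,"ay":-0.02,"az":-0.15},{"jaw":255,"x":0,"y":0,"z":-0.6,"ax":0,"ay":0,"az":0},{"jaw":255,"x":0,"y":0,"z":-0.2,"ax":0,"ay":0,"az":0},{"jaw":255,"x":0,"y":0,"z":0,"ax":0,"ay":0,"az":0}]'; python3 - <<'E'
from h import *
s=sense();R=s['ee_rot'];print(s['tcp_pos'],R[:,2],np.degrees(np.arctan2(R[1,1],R[0,1]))%360,s['wrist_force'])
E
```

```text
time_s: 19.5
tcp_pos: [0.5694, 0.2215, 0.0252]
ee_rot: [[0.993, 0.114, -0.001], [0.114, -0.993, -0.002], [-0.001, 0.002, -1.0]]
wrist_force: [0.4, -0.3, -1.6]
gripper_width: 0.409
[0.56943491 0.22149738 0.02521055] [-0.00110141 -0.00226209 -0.99999683] 276.54456553713266 [ 0.38111004 -0.32504401 -1.61237739]
```

Almost exactly on target; lower the last 17 mm.

```bash
python3 -m inch '[{"jaw":255,"x":0,"y":0,"z":-0.15,"ax":0,"ay":0,"az":0},{"jaw":255,"x":0,"y":0,"z":-0.09,"ax":0,"ay":0,"az":0},{"jaw":255,"x":0,"y":0,"z":-0.03,"ax":0,"ay":0,"az":0},{"jaw":255,"x":0,"y":0,"z":0,"ax":0,"ay":0,"az":0}]'; python3 - <<'E'
from h import *
s=sense();R=s['ee_rot'];print(s['tcp_pos'],R[:,2],np.degrees(np.arctan2(R[1,1],R[0,1]))%360,s['wrist_force'])
E
```

```text
time_s: 20.0
tcp_pos: [0.5714, 0.2227, 0.0115]
ee_rot: [[0.994, 0.114, 0.004], [0.114, -0.994, 0.001], [0.004, -0.001, -1.0]]
wrist_force: [-0.7, -0.1, -0.9]
gripper_width: 0.41
[0.57137179 0.22269622 0.01148848] [ 0.00431193  0.00114835 -0.99999004] 276.5273637146299 [-0.74688517 -0.09792305 -0.91600957]
```

```bash
python3 -m inch '[{"jaw":255,"x":0,"y":0,"z":-0.04,"ax":0,"ay":0.02,"az":0},{"jaw":255,"x":0,"y":0,"z":-0.02,"ax":0,"ay":0,"az":0},{"jaw":255,"x":0,"y":0,"z":0,"ax":0,"ay":0,"az":0}]'; python3 - <<'E'
from h import *
s=sense();R=s['ee_rot'];print(s['tcp_pos'],R[:,2],np.degrees(np.arctan2(R[1,1],R[0,1]))%360,s['wrist_force'])
snap('side','s17',(130,60,390,320),2.3)
E
```

```text
time_s: 20.38
tcp_pos: [0.5718, 0.223, 0.0084]
ee_rot: [[0.993, 0.114, 0.002], [0.114, -0.993, 0.002], [0.002, -0.002, -1.0]]
wrist_force: [0.3, 0.6, -1.4]
gripper_width: 0.411
[0.57179884 0.22302907 0.00836144] [ 0.00178039  0.00191507 -0.99999658] 276.53561957970874 [ 0.26070138  0.55676501 -1.36393526]
```

View pics/s17.png

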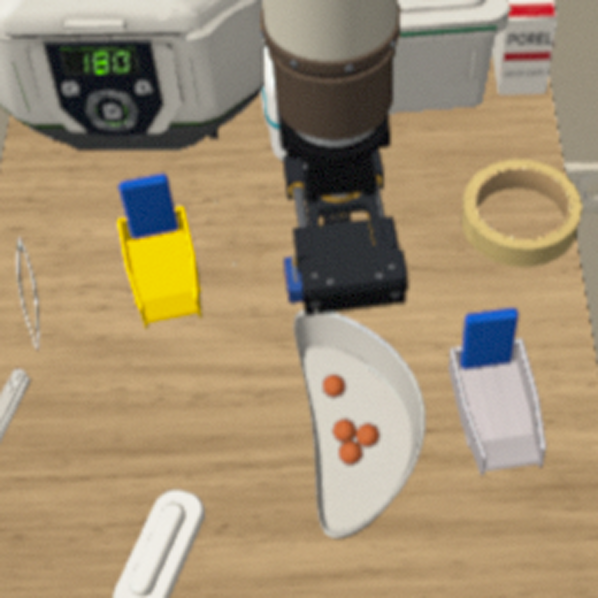

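```bash
python3 -m inch '[{"jaw":255,"x":0,"y":-0.02,"z":-0.02,"ax":0,"ay":0,"az":0},{"jaw":105,"x":0,"y":0,"z":0,"ax":0,"ay":0,"az":0},{"jaw":105,"x":0,"y":0,"z":0,"ax":0,"ay":0,"az":0},{"jaw":105,"x":0,"y":0,"z":0,"ax":0,"ay":0,"az":0},{"jaw":105,"x":0,"y":0,"z":0,"ax":0,"ay":0,"az":0},{"jaw":105,"x":0,"y":0,"z":0.2,"ax":0,"ay":0,"az":0},{"jaw":105,"x":0,"y":0,"z":0.7,"ax":0,"ay":0,"az":0},{"jaw":105,"x":0,"y":0,"z":0.9,"ax":0,"ay":0,"az":0},{"jaw":60,"x":0,"y":-0.9,"z":0.6,"ax":0,"ay":0,"az":0},{"jaw":60,"x":0,"y":-0.9,"z":0.2,"ax":0,"ay":0,"az":0}]'; python3 - <<'E'
from h import *
s=sense();R=s['ee_rot'];print(s['tcp_pos'],R[:,2],np.degrees(np.arctan2(R[1,1],R[0,1]))%360,s['wrist_force'])
snap('side','s18');snap('top','t18')
E
```

```text
time_s: 21.68
tcp_pos: [0.5727, 0.1172, 0.1694]
ee_rot: [[0.993, 0.121, 0.006], [0.121, -0.993, 0.002], [0.006, -0.001, -1.0]]
wrist_force: [0.4, -0.2, -0.0]
gripper_width: 0.722
[0.57272546 0.11717619 0.16941266] [ 0.00631885  0.00171664 -0.99997856] 276.93742333986415 [ 0.35279258 -0.16554811 -0.01067034]
```

View pics/s18.png

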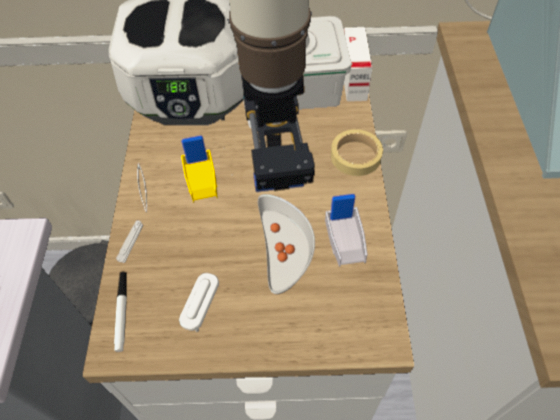

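View pics/t18.png

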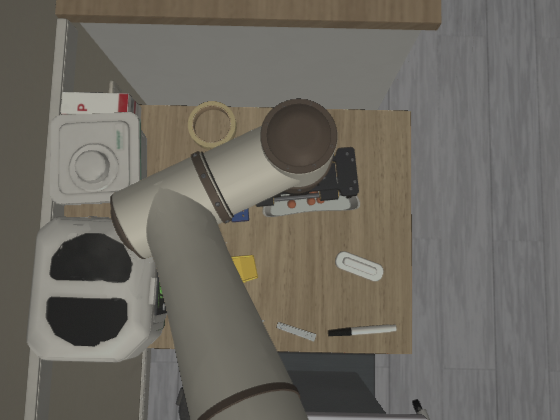

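```bash
python3 -m inch '[{"jaw":60,"x":-0.17,"y":-0.18,"z":0,"ax":0,"ay":0,"az":-0.95},{"jaw":60,"x":-0.17,"y":-0.18,"z":0,"ax":0,"ay":0,"az":-0.95},{"jaw":60,"x":-0.17,"y":-0.18,"z":0,"ax":0,"ay":0,"az":-0.95},{"jaw":60,"x":-0.17,"y":-0.18,"z":0,"ax":0,"ay":0,"az":-0.95},{"jaw":60,"x":-0.17,"y":-0.18,"z":0,"ax":0,"ay":0,"az":-0.95},{"jaw":60,"x":-0.17,"y":-0.18,"z":0,"ax":0,"ay":0,"az":-0.95},{"jaw":60,"x":-0.17,"y":-0.18,"z":0,"ax":0,"ay":0,"az":-0.95},{"jaw":60,"x":-0.17,"y":-0.18,"z":0,"ax":0,"ay":0,"az":-0.95},{"jaw":60,"x":-0.17,"y":-0.18,"z":0,"ax":0,"ay":0,"az":-0.95},{"jaw":60,"x":-0.17,"y":-0.18,"z":0,"ax":0,"ay":0,"az":-0.95},{"jaw":60,"x":-0.17,"y":-0.18,"z":0,"ax":0,"ay":0,"az":-0.95},{"jaw":60,"x":-0.17,"y":-0.18,"z":0,"ax":0,"ay":0,"az":-0.95}]'; python3 - <<'E'
from meas import *
s=sense();R=s['ee_rot'];print(s['tcp_pos'],R[:,2],np.degrees(np.arctan2(R[1,1],R[0,1]))%360,s['wrist_force'],s['joints'].round(1))
im=snap('side','s19');t=snap('top','t19')
print(rect('side',im,(170,265,225,335),*white,.02))
E
```

```text
time_s: 23.28
tcp_pos: [0.4468, -0.0169, 0.1759]
ee_rot: [[-0.36, -0.933, 0.004], [-0.933, 0.36, -0.01], [0.008, -0.008, -1.0]]
wrist_force: [-0.4, -0.2, -0.4]
gripper_width: 0.76
[ 0.44679158 -0.01687451  0.17587731] [ 0.00411503 -0.01026747 -0.99993882] 158.88092969198686 [-0.43820259 -0.17246194 -0.44083858] [ 19.2   7.  -27.8   0.8 -55.2 -40.8]
(array([441.2, -23.9]), array([99.1, 37.4]), 'long axis deg', np.float32(70.5))
```

View pics/s19.png

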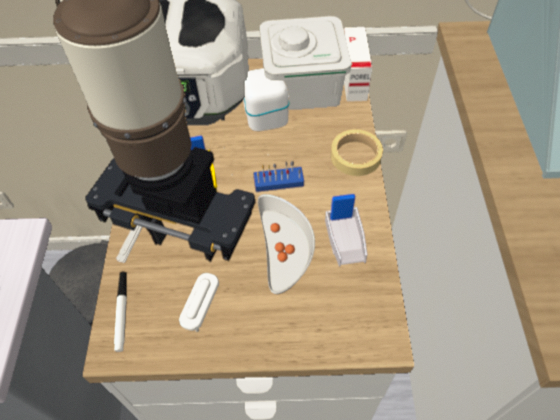

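View pics/t19.png

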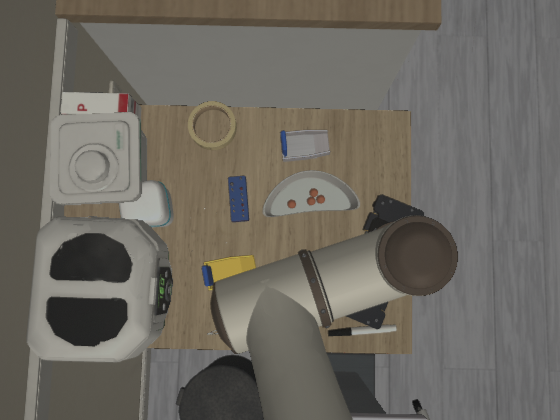

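```bash
python3 -m inch '[{"jaw":60,"x":-0.1,"y":-0.1,"z":-0.8,"ax":0.05,"ay":0.02,"az":0.12},{"jaw":60,"x":0,"y":0,"z":-0.8,"ax":0,"ay":0,"az":0},{"jaw":60,"x":0,"y":0,"z":-0.4,"ax":0,"ay":0,"az":0},{"jaw":60,"x":0,"y":0,"z":0,"ax":0,"ay":0,"az":0}]'; python3 - <<'E'
from h import *
s=sense();R=s['ee_rot'];print(s['tcp_pos'],R[:,2],np.degrees(np.arctan2(R[1,1],R[0,1]))%360,s['wrist_force'])
snap('side','s20',(100,200,300,360),3.6)
E
```

```text
time_s: 23.88
tcp_pos: [0.4442, -0.0211, 0.0555]
ee_rot: [[-0.321, -0.947, 0.009], [-0.947, 0.321, 0.001], [-0.004, -0.009, -1.0]]
wrist_force: [-0.2, 0.3, 0.1]
gripper_width: 0.762
[ 0.44417393 -0.02111357  0.0555179 ] [ 9.33719048e-03  6.20652383e-04 -9.99956215e-01] 161.26629470864827 [-0.17720103  0.31799194  0.1016103 ]
```

View pics/s20.png

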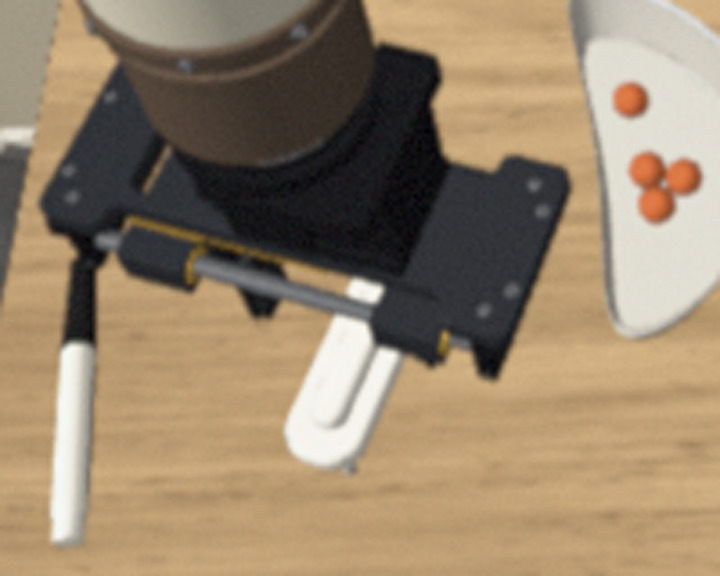

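```bash
python3 -m inch '[{"jaw":60,"x":-0.08,"y":-0.04,"z":-0.4,"ax":0,"ay":0.05,"az":-0.05},{"jaw":60,"x":-0.03,"y":-0.01,"z":-0.25,"ax":0,"ay":0,"az":0},{"jaw":60,"x":0,"y":0,"z":0,"ax":0,"ay":0,"az":0}]'; python3 - <<'E'
from h import *
s=sense();R=s['ee_rot'];print(s['tcp_pos'],R[:,2],np.degrees(np.arctan2(R[1,1],R[0,1]))%360,s['wrist_force'])
E
```

```text
time_s: 24.3
tcp_pos: [0.4437, -0.0219, 0.0211]
ee_rot: [[-0.324, -0.946, 0.014], [-0.946, 0.324, 0.004], [-0.008, -0.012, -1.0]]
wrist_force: [0.8, 0.6, 0.1]
gripper_width: 0.763
[ 0.44372687 -0.02186669  0.02113114] [ 0.01393064  0.00383131 -0.99989562] 161.11892794718312 [0.76690445 0.64728812 0.11694014]
```

```bash
python3 -m inch '[{"jaw":60,"x":-0.06,"y":-0.02,"z":-0.15,"ax":-0.02,"ay":0.08,"az":-0.05},{"jaw":60,"x":-0.01,"y":-0.01,"z":-0.07,"ax":0,"ay":0,"az":0},{"jaw":255,"x":0,"y":0,"z":0,"ax":0,"ay":0,"az":0},{"jaw":255,"x":0,"y":0,"z":0,"ax":0,"ay":0,"az":0},{"jaw":255,"x":0,"y":0,"z":0,"ax":0,"ay":0,"az":0},{"jaw":255,"x":0,"y":0,"z":0,"ax":0,"ay":0,"az":0},{"jaw":255,"x":0,"y":0,"z":0,"ax":0,"ay":0,"az":0},{"jaw":255,"x":0,"y":0,"z":0,"ax":0,"ay":0,"az":0}]'; python3 - <<'E'
from h import *
s=sense();R=s['ee_rot'];print(s['tcp_pos'],R[:,2],np.degrees(np.arctan2(R[1,1],R[0,1]))%360,s['wrist_force'])
snap('side','s21',(100,200,300,360),3.6)
E
```

```text
time_s: 25.3
tcp_pos: [0.4421, -0.0228, 0.0102]
ee_rot: [[-0.33, -0.944, 0.006], [-0.944, 0.33, 0.002], [-0.004, -0.005, -1.0]]
wrist_force: [-0.4, 0.3, -0.4]
gripper_width: 0.413
[ 0.44206549 -0.02280868  0.01016568] [ 0.00573489  0.0018679  -0.99998181] 160.7080567943781 [-0.438222    0.27909948 -0.4460751 ]
```

View pics/s21.png

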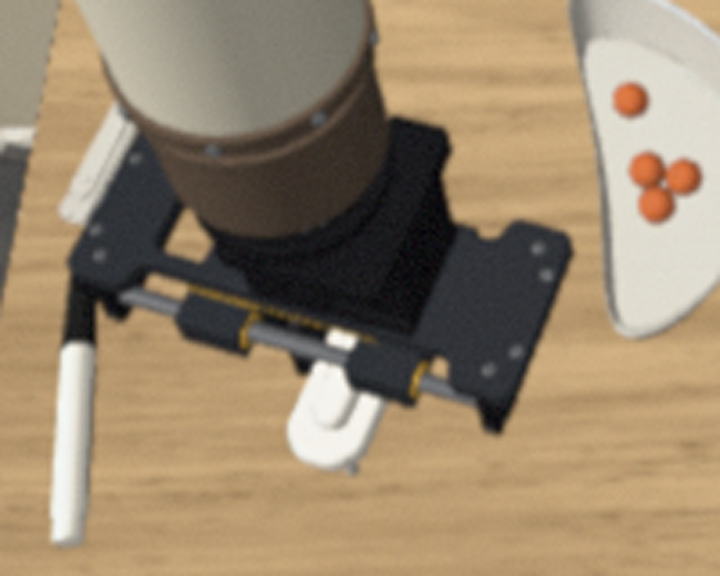

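```bash
python3 -m inch '[{"jaw":255,"x":0,"y":0,"z":0.3,"ax":0,"ay":0,"az":0},{"jaw":255,"x":0,"y":0,"z":0.6,"ax":0,"ay":0,"az":0},{"jaw":255,"x":0.22,"y":0.38,"z":0.02,"ax":0,"ay":0,"az":0.64},{"jaw":255,"x":0.22,"y":0.38,"z":0.02,"ax":0,"ay":0,"az":0.64},{"jaw":255,"x":0.22,"y":0.38,"z":0,"ax":0,"ay":0,"az":0.64},{"jaw":255,"x":0.2,"y":0.36,"z":0,"ax":0,"ay":0,"az":0.64},{"jaw":255,"x":0,"y":0,"z":0,"ax":0,"ay":0,"az":0}]'; python3 - <<'E'
from h import *
s=sense();R=s['ee_rot'];print(s['tcp_pos'],R[:,2],np.degrees(np.arctan2(R[1,1],R[0,1]))%360,s['wrist_force'])
snap('side','s22',(130,120,390,320),2.6)
E
```

```text
time_s: 26.22
tcp_pos: [0.4933, 0.0693, 0.0678]
ee_rot: [[0.122, -0.993, 0.003], [-0.993, -0.122, 0.002], [-0.002, -0.003, -1.0]]
wrist_force: [-0.5, 0.3, -0.9]
gripper_width: 0.415
[0.49334995 0.06925664 0.06783688] [ 0.00268277  0.00235218 -0.99999363] 187.0094189181657 [-0.51571933  0.31826981 -0.9395333 ]
```

View pics/s22.png

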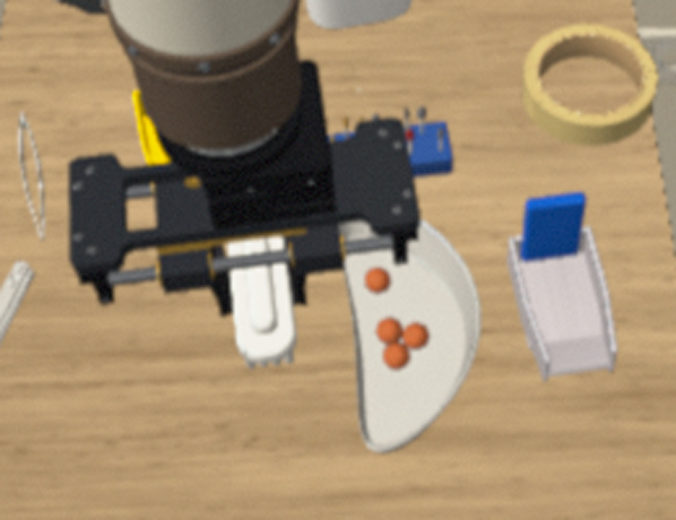

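Brush is held level over its slot. Lower to about z 0.011, allowing for the usual +x creep.

```bash
python3 -m inch '[{"jaw":255,"x":0,"y":0,"z":-0.5,"ax":0,"ay":0.02,"az":-0.06},{"jaw":255,"x":0,"y":0,"z":-0.25,"ax":0,"ay":0,"az":0},{"jaw":255,"x":0,"y":0,"z":-0.1,"ax":0,"ay":0,"az":0},{"jaw":255,"x":0,"y":0,"z":-0.05,"ax":0,"ay":0,"az":0},{"jaw":255,"x":0,"y":0,"z":0,"ax":0,"ay":0,"az":0}]'; python3 - <<'E'
from h import *
s=sense();R=s['ee_rot'];print(s['tcp_pos'],R[:,2],np.degrees(np.arctan2(R[1,1],R[0,1]))%360,s['wrist_force'])
E
```

```text
time_s: 26.9
tcp_pos: [0.4899, 0.0654, 0.0127]
ee_rot: [[0.102, -0.995, -0.004], [-0.995, -0.102, 0.002], [-0.002, 0.004, -1.0]]
wrist_force: [-0.3, -1.1, 0.0]
gripper_width: 0.407
[0.48986879 0.06544965 0.01268902] [-0.00406277  0.00152766 -0.99999058] 185.880014594123 [-0.28595438 -1.06117051  0.04947343]
```

```bash
python3 -m inch '[{"jaw":255,"x":0.09,"y":0.05,"z":0,"ax":0,"ay":-0.02,"az":0},{"jaw":255,"x":0,"y":0,"z":-0.03,"ax":0,"ay":0,"az":0},{"jaw":255,"x":0,"y":0,"z":-0.02,"ax":0,"ay":0,"az":0},{"jaw":255,"x":0,"y":0,"z":0,"ax":0,"ay":0,"az":0}]'; python3 - <<'E'
from h import *
s=sense();R=s['ee_rot'];print(s['tcp_pos'],R[:,2],np.degrees(np.arctan2(R[1,1],R[0,1]))%360,s['wrist_force'])
snap('side','s23',(130,120,390,320),2.6)
E
```

```text
time_s: 27.4
tcp_pos: [0.4966, 0.0691, 0.0108]
ee_rot: [[0.102, -0.995, 0.002], [-0.995, -0.102, 0.003], [-0.002, -0.003, -1.0]]
wrist_force: [0.4, -0.2, -0.8]
gripper_width: 0.409
[0.4966     0.06910002 0.01079068] [ 0.00239423  0.0027449  -0.99999337] 185.87748558943778 [ 0.43443195 -0.18151489 -0.75266459]
```

View pics/s23.png

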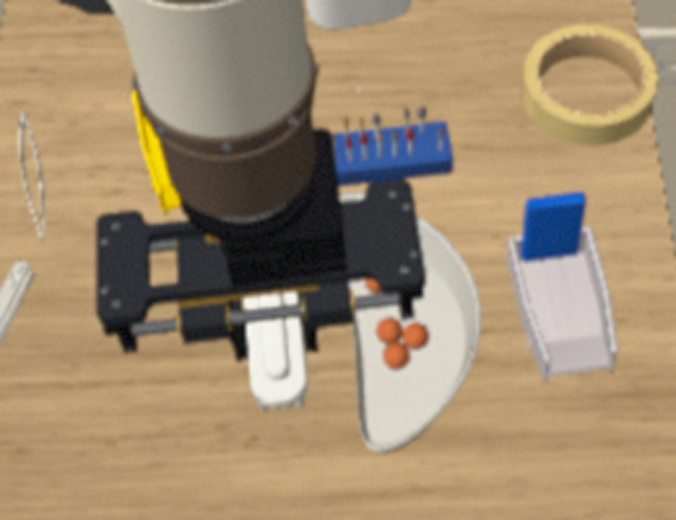

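Lower the last ~0.6 mm, release to a small opening, rise and pull back clear.

```bash
python3 -m inch '[{"jaw":255,"x":0,"y":0,"z":-0.02,"ax":0,"ay":0,"az":0},{"jaw":120,"x":0,"y":0,"z":0,"ax":0,"ay":0,"az":0},{"jaw":120,"x":0,"y":0,"z":0,"ax":0,"ay":0,"az":0},{"jaw":120,"x":0,"y":0,"z":0,"ax":0,"ay":0,"az":0},{"jaw":120,"x":0,"y":0,"z":0,"ax":0,"ay":0,"az":0},{"jaw":120,"x":0,"y":0,"z":0.2,"ax":0,"ay":0,"az":0},{"jaw":120,"x":0,"y":0,"z":0.7,"ax":0,"ay":0,"az":0},{"jaw":120,"x":0,"y":0,"z":0.9,"ax":0,"ay":0,"az":0},{"jaw":120,"x":0,"y":0,"z":0.9,"ax":0,"ay":0,"az":0},{"jaw":120,"x":-0.2,"y":-0.9,"z":0.3,"ax":0,"ay":0,"az":0},{"jaw":120,"x":-0.2,"y":-0.9,"z":0,"ax":0,"ay":0,"az":0},{"jaw":120,"x":-0.2,"y":-0.9,"z":0,"ax":0,"ay":0,"az":0}]'; python3 -m inch '[{"jaw":120,"x":-0.2,"y":-0.9,"z":0.1,"ax":0,"ay":0,"az":0},{"jaw":120,"x":-0.2,"y":-0.9,"z":0.1,"ax":0,"ay":0,"az":0},{"jaw":120,"x":-0.2,"y":-0.9,"z":0.1,"ax":0,"ay":0,"az":0},{"jaw":120,"x":-0.2,"y":-0.9,"z":0.1,"ax":0,"ay":0,"az":0},{"jaw":120,"x":0,"y":0,"z":0,"ax":0,"ay":0,"az":0}]'; python3 - <<'E'
from h import *
snap('side','s24');snap('top','t24')
E
```

```text
time_s: 28.95
tcp_pos: [0.4607, -0.0947, 0.2023]
ee_rot: [[0.112, -0.994, 0.012], [-0.994, -0.112, 0.002], [-0.001, -0.012, -1.0]]
wrist_force: [0.3, 0.4, 0.1]
gripper_width: 0.53
time_s: 29.58
tcp_pos: [0.4083, -0.3203, 0.2324]
ee_rot: [[0.108, -0.994, 0.019], [-0.994, -0.108, -0.001], [0.003, -0.019, -1.0]]
wrist_force: [1.2, 0.6, -0.2]
gripper_width: 0.531
```

View pics/s24.png

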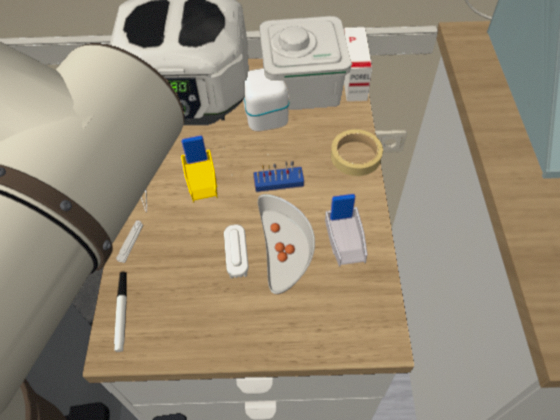

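View pics/t24.png

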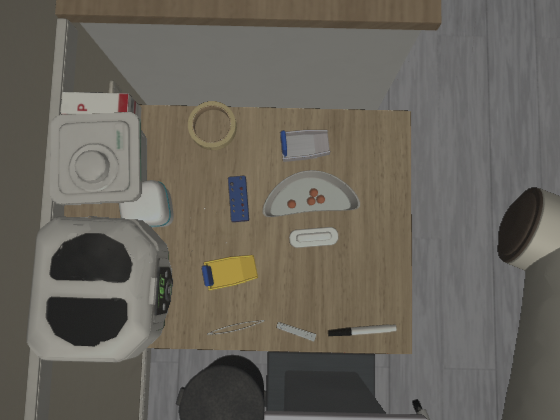

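```bash
python3 - <<'E'
from meas import *
t=cv2.imread('pics/t24.png')
big=cv2.resize(t[160:225,255:365],None,fx=4,fy=4,interpolation=cv2.INTER_CUBIC)
hsv=cv2.cvtColor(big,cv2.COLOR_BGR2HSV);m=(hsv[:,:,1]<48).astype(np.uint8)*255
m=cv2.morphologyEx(m,cv2.MORPH_CLOSE,np.ones((41,41)))
cs,_=cv2.findContours(m,cv2.RETR_EXTERNAL,cv2.CHAIN_APPROX_NONE);c=max(cs,key=cv2.contourArea)
P=np.array([toz('top',255+p[0][0]/4-.375,160+p[0][1]/4-.375,.035)[:2] for p in c],np.float32)*1000
r=cv2.minAreaRect(P);print('dish',r)
A=np.radians(r[2] if r[2]<45 else r[2]-90);ex=np.array([np.cos(A),np.sin(A)]);ey=np.array([-ex[1],ex[0]]);c0=np.array(r[0])
def D(p): d=np.array(p)-c0;return np.round([d@ex,d@ey],1)
b=rect('top',t,(225,170,255,228),*blue,.01);w=rect('top',t,(280,222,345,252),*white,.025)
print('block',b,D(b[0]),'brush',w,D(w[0]))
# scoop: spout edge mid + plate
S=cv2.resize(t[120:170,270:340],None,fx=9,fy=9,interpolation=cv2.INTER_CUBIC)
cv2.imwrite('pics/sc.png',S)
for q in[(292,204),(311,201),(321,199),(314,193)]: print('stone',D(toz('top',*q,.011)[:2]*1000))
E
```

```text
dish ((586.7069702148438, 73.58518981933594), (89.25300598144531, 204.44093322753906), 6.30042839050293)
block (array([571.7, 222.3]), array([91.3, 34.6]), 'long axis deg', np.float32(6.3)) [  1.4 149.5] brush (array([495. ,  68.2]), array([35.3, 97. ]), 'long axis deg', np.float32(95.8)) [-91.7   4.7]
stone [-19.9  41.2]
stone [-17.1   2.2]
stone [-14.8 -18.5]
stone [-1.3 -5.5]
```

View pics/sc.png

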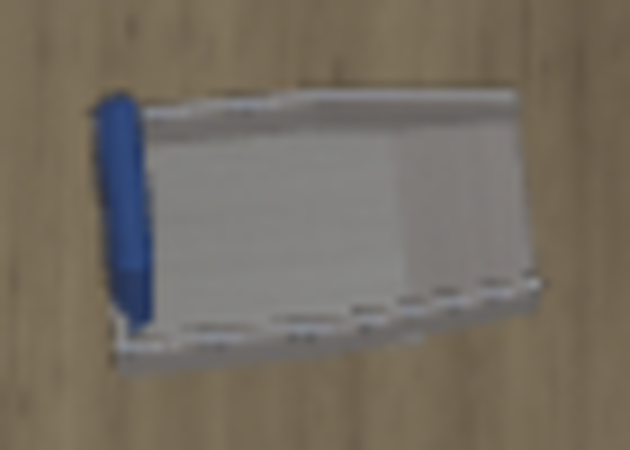

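```bash
python3 - <<'E'
from meas import *
t=cv2.imread('pics/t24.png');t0=cv2.imread('pics/top0.png')
big=cv2.resize(t[160:225,255:365],None,fx=4,fy=4,interpolation=cv2.INTER_CUBIC)
hsv=cv2.cvtColor(big,cv2.COLOR_BGR2HSV);m=(hsv[:,:,1]<48).astype(np.uint8)*255
m=cv2.morphologyEx(m,cv2.MORPH_CLOSE,np.ones((9,9)))
cs,_=cv2.findContours(m,cv2.RETR_EXTERNAL,cv2.CHAIN_APPROX_NONE);c=max(cs,key=cv2.contourArea)
P=np.array([toz('top',255+p[0][0]/4-.375,160+p[0][1]/4-.375,.035)[:2] for p in c],np.float32)*1000
r=cv2.minAreaRect(P);print('dish',r)
A=np.radians(r[2]);ex=np.array([np.cos(A),np.sin(A)]);ey=np.array([-ex[1],ex[0]]);c0=np.array(r[0])
def D(p): d=np.array(p)-c0;return np.round([d@ex,d@ey],1)
print('block',D([571.7,222.3]),'brush',D([495,68.2]))
sp=toz('top',270+523/9-.4,120+200/9-.4,.0135)[:2]*1000;gp=toz('top',270+118/9-.4,120+185/9-.4,.074)[:2]*1000
print('spout',D(sp),'plate',D(gp),'centre',D(sp+(gp-sp)*50/92),np.linalg.norm(gp-sp))
for q in[(292,204),(311,201),(321,199),(314,193)]: print('stone',D(toz('top',*q,.011)[:2]*1000))
snap('side','s25')
E
```

```text
dish ((585.4387817382812, 78.2870864868164), (87.76402282714844, 194.8155975341797), 6.30042839050293)
block [  2.1 144.7] brush [-91.   -0.1]
spout [102.7 -48.3] plate [99.  44.7] centre [100.7   2.2] 93.04905016378439
stone [-19.1  36.4]
stone [-16.4  -2.7]
stone [-14.1 -23.3]
stone [ -0.5 -10.3]
```

View pics/s25.png

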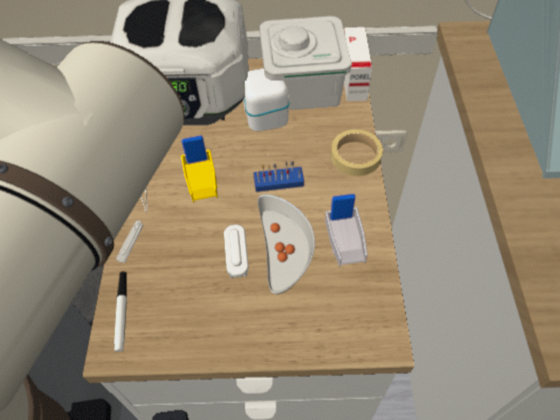

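```bash
python3 -c "
from station import *
print(finish_job())"
```

```text
the job is handed in; nothing more can be done
None
```

I poured all four stones into the kidney dish, with the spout about 60 mm above its underside. I then set the empty scoop on the bulging side, the bur block at the left end and the brush along the near side. The brush was knocked aside during the run, so I measured it again before picking it up. There is no dropper bottle in either camera view, so none was placed. The tape was not touched.

Last checks from the cameras before I handed the job in, in dish axes (mm):

| Item | Measured | Allowed |
|---|---|---|
| Scoop middle | x 101, y 2, about 2° off square | x 82 to 117, y ±30 |
| Block centre | y 145, x 2, square | y 125 to 162, x ±30 |
| Brush centre | x -91, y 0, within 0.5° | x -107 to -72, y ±30 |

- **Dish:** it sits where it started. All four stones are on its floor, and the gripper is clear of everything.
- **Disagreeing checks:** one earlier dish measurement was off by about 5 mm because of an image-processing error at the picture edge. The rerun matched the first measurement. Before the scoop grasp, the two cameras differed by about 8 mm on the sideways position of the grip plate; I aimed between them and the grasp held.

The simulator gave no verdict when I handed the job in.

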